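Lay out the wetting test between the two bottles

TASK

Lay out the wetting test on the blue-grey mat: lay the slotted steel plate flat on it, midway between the blue-capped and the red-capped bottle that stand on the mat, with the black coupon centred on the plate and lengthwise along it, and the brass weight standing centred on the coupon. Stand the blue-capped vial in front of the blue-capped bottle and the red-capped vial in front of the red-capped bottle, on the robot's side, 8 cm from centre to centre and square to the row of the two bottles. Leave the three bottles, the white-capped vial and the pale coupon where they are.

Things in the scene. Friction and masses are not known exactly. Their poses are not given: they have to be found in the camera images.
- blue_bottle: white reagent bottle with a blue screw cap, 50 mm diameter, 110 mm tall, loose, standing on the mat (similar bottles far behind the instrument play no part); stays where it is. Origin: centre of its underside, z up, x axis horizontal and square to the row of the two bottles, pointing away from the robot (so -x is its front). The two bottles stand 240 mm apart, centre to centre, in a row running roughly left to right; which of them is on the left varies.
- red_bottle: white reagent bottle with a red screw cap, 42 mm diameter, 90 mm tall, loose, standing on the mat; stays where it is. Origin and axes as for the blue-capped bottle, to which its axes are parallel.
- slotted_plate: flat bright steel calibration plate with dark slots, 75 mm along its x, 50 mm along its y, 8 mm thick. Origin: centre of its underside, z up. It is loose and stands or lies on the mat at the start (underside at z = 0.002).
- black_coupon: black sample coupon, a plain flat block 50 mm along its x, 25 mm along its y, 9 mm thick. Origin: centre of its underside, z up. It is loose and stands or lies on the mat at the start (underside at z = 0.002).
- brass_weight: small brass-coloured check weight, round, 22 mm diameter, 20 mm tall with a knob on top; its sides can be taken as a 22 mm cylinder when gripping. Origin: centre of its underside, z up. It is loose and stands or lies on the mat at the start (underside at z = 0.002).
- blue_vial: clear sample vial with a blue cap, round, 22 mm diameter, 50 mm tall, standing upright. Origin: centre of its underside, z up. It is loose and stands or lies on the mat at the start (underside at z = 0.002).
- red_vial: clear sample vial with a red cap, round, 22 mm diameter, 50 mm tall, standing upright. Origin: centre of its underside, z up. It is loose and stands or lies on the mat at the start (underside at z = 0.002).
- white_vial: vial with a white cap, 22 mm diameter, 50 mm tall: not needed, leave it alone. Origin: centre of its underside.
- pale_coupon: pale grey coupon, 56 x 28 x 12 mm: not needed, leave it alone. Origin: centre of its underside.
- amber_bottle: small brown bottle with a white cap, 34 mm diameter, 70 mm tall, at the far right end of the mat: not needed, leave it alone. Origin: centre of its underside. The mat itself is a blue-grey fixed sheet with its top at z = 0.002; a foot of the instrument (85 mm high, x > 0.44, y from 0.05 to 0.13) stands in it and a tall housing (0.44 m high, x > 0.53, y from 0.07 to 0.21) beyond it, so carry things past there high, over the robot's side of the mat.
Not all that is in view belongs to the job. Leave any green look-alike of the blue_bottle alone.

How it is judged:
At the end, for the whole second after the job is handed in: Plate flat on the mat, within 15 mm of the bottles' line, 105 to 135 mm from each; black coupon flat on it, within 10 mm and 0.2 rad; weight upright on the coupon within 10 mm; each coloured vial upright 80 mm in front of its bottle, within 15 mm in each direction; bottles upright; all at rest (x of slotted_plate in the frame of blue_bottle between -0.015 and 0.015 m and horizontal distance between slotted_plate and blue_bottle between 0.105 and 0.135 m and x of blue_vial in the frame of blue_bottle between -0.095 and -0.065 m and y of blue_vial in the frame of blue_bottle between -0.015 and 0.015 m and angle between each of blue_vial, blue_bottle, red_vial, red_bottle, slotted_plate, black_coupon, brass_weight's own z axis and vertical below 0.1 rad and height (world z) of each of blue_vial, red_vial, slotted_plate below 0.006 m and x of slotted_plate in the frame of red_bottle between -0.015 and 0.015 m and horizontal distance between slotted_plate and red_bottle between 0.105 and 0.135 m and x of red_vial in the frame of red_bottle between -0.095 and -0.065 m and y of red_vial in the frame of red_bottle between -0.015 and 0.015 m and horizontal distance between black_coupon and slotted_plate below 0.01 m and angle between the x axis of black_coupon and the x axis of slotted_plate, either way round below 0.2 rad and height (world z) of black_coupon between 0.008 and 0.013 m and horizontal distance between brass_weight and black_coupon below 0.01 m and height (world z) of brass_weight between 0.016 and 0.023 m and linear speed of each of slotted_plate, black_coupon, brass_weight, blue_vial, red_vial below 0.02 m/s); the robot touches nothing.
It fails at once if the blue-capped bottle is moved more than 15 mm from where it stood (distance of blue_bottle from where it was at the start of the episode above 0.015 m).
It fails at once if the red-capped bottle is moved more than 15 mm from where it stood (distance of red_bottle from where it was at the start of the episode above 0.015 m).
It fails at once if the white-capped vial is moved more than 15 mm from where it stood (distance of white_vial from where it was at the start of the episode above 0.015 m).
It fails at once if the pale coupon is moved more than 15 mm from where it stood (distance of pale_coupon from where it was at the start of the episode above 0.015 m).
It fails at once if the brown bottle is moved more than 15 mm from where it stood (distance of amber_bottle from where it was at the start of the episode above 0.015 m).
It also fails if it takes over 131 s, if anything falls off the work surface, if the arm or the gripper's body presses on something with over 40 N, if the wrist force passes 120 N, or if a joint passes its speed limit or range.

ROBOT

A 6-joint arm with a two-finger parallel gripper is mounted at the origin on a cart in front of the work surface, level with it; the furniture and walls round the work are solid. World frame = base frame: x ahead of the robot, y to its left, z up, the work surface at z = 0. Lengths are in m, angles in rad, forces in N, time in s.
With the tool pointing down it reaches from about 0.375 to 0.975 m from the base axis. Payload 3.8 kg.
Tool frame: the origin (TCP) lies midway between the tips of the shut fingers; the grasp point (between the pads) lies 19 mm behind it; x points along the fingers, z is the direction in which the jaws open and shut, and the axes are right-handed (so a half turn about x gives the same grasp; the last joint's range is limited). The gripper opens to 85 mm and grips with 20 to 120 N. Pads are 22 mm wide; open, the fingers measure 114 mm over their backs; the gripper's body (76 mm by 85 mm) begins 54 mm behind the grasp point. The pads swing forward as they close: fully open they stand 13 mm farther back than shut.
Start: joints at [1.158, 0.264, 1.604, -0, 1.274, -0.037], TCP at [0.248, 0.628, 0.231] pointing down, gripper open.
Joint ranges: [-2.63, 2.63], [-0.94, 2.18], [0.31, 2.57], [-1.31, 4.45], [0, 2.66], [-2.55, 2.55]. Speed limits (rad/s): [2.57, 2.57, 3.14, 3.14, 3.14, 3.14].

INTERFACE

Orientations are given as a rotation vector (axis times angle).
In Python, from workcell import * gives the robot as it stands. The module is installed in compiled form; this text tells all that it offers.
- The arm moves only by the tool carry_out, never from a script. Its arguments are lists of equal length, an entry for each row: "offset": the shift along the tool's x, y, z in cm, a list of three; "delta_rot": the turn, a rotation vector about the tool's x, y, z in degrees, a list of three. A call has exactly 5 rows; each row shifts and turns the commanded pose from where the row before left it, along the tool's axes as they then stand; what a row does not reach is not made up. A row lasts 1/12 s, in which the tool goes at most 41.7 mm and 7.16 degrees, less where a joint would pass 70% of its speed; a pose out of reach is approached as far as the arm can. A call is refused whole if a number of a shift passes 4.17 or a number of a turn 7.16, either way. A call with a gripper value outside its range is refused whole. "fingers" is the opening, from -1 (shut) to 1 (fully open), set as the call begins (left out, the last holds). The fingers move at their own pace and stop on an object; "newtons" is the grip in N (left out, the last holds). Time passes only in rows, so rows that do not move let the fingers close, or fill a call up. It gives the time, the measured TCP pose, the force and the opening at its end, in the units of the state.
- read_state(): the state, without advancing time (a new reading comes with each control period).
- read_camera(name): name is "scene" or "top" or "wrist"; returns (picture, depth): 420x560x3 uint8, red, green, blue; 420x560 float32, m along the optical axis (not along the pixel's ray), 0 where there is no reading.
- get_calibration(name): a dict with "fx", "fy", "cx", "cy" (pixels), "R" (3x3) and "t" (3): a world point X has camera coordinates R X + t; the wrist camera has in their place "mount" (4x4, takes a point from camera to tool coordinates, whose origin is the TCP and whose axes are the tool frame's). Camera axes: x right, y down, z forward; pixel columns grow to the right and rows downward; lengths in m; the calibration is good to about 2 mm. A picture is of the moment at which its call begins: read the wrist's pose just before it. get_calibration takes no time and is no camera call.
- finish_job(): hands the job in, once; it reports no verdict.
The state is a dict: "time": time; "q": joint angles; "joint_vel": joint speeds; "joint_torque": joint torques, N m; "tool_pos": TCP position; "tcp_rot": TCP orientation; "wrist_force": force on the tool from outside, world axes, zero at the start; "torque": the same for the moment, N m; "width": opening from 0.0 (shut) to 1.0 (fully open).
Only numpy, scipy, OpenCV 4.12 (cv2) and the standard library are available. Lean on these libraries where they do the work, as an engineer would, in place of code of your own. Each camera call takes 0.05 s, during which the arm holds its last target. There are 200 camera calls.

## Working session

There is one attempt and no reset: what is moved stays moved. The work goes in short steps, Python scripts to look and compute and a tool call to move; the robot and the scene stay as the last step left them, time stands still between calls to the robot, and variables do not carry over. Pictures are saved under pics/ and viewed, about 12 in all and at most 16, crops included, and the job is handed in when it is done.

Besides the shell and the picture viewer there is one more tool, called after ">>>" as name(argument=value, ...) on one line, values as JSON. carry_out: Moves the arm, as the interface text tells. Its arguments: {"type":"object","properties":{"offset":{"type":"array"},"delta_rot":{"type":"array"},"fingers":{"type":"number"},"newtons":{"type":"number"}},"required":["offset","delta_rot"]}

```bash
mkdir -p pics; cat > h.py <<'E'
from workcell import *
import numpy as np, cv2
from scipy.spatial.transform import Rotation as Ro
def save(n,im): cv2.imwrite('pics/'+n+'.png',cv2.cvtColor(im,cv2.COLOR_RGB2BGR))
def cloud(name):
    s=read_state(); im,d=read_camera(name); c=get_calibration(name)
    v,u=np.mgrid[:420,:560]
    P=np.stack([(u-c['cx'])/c['fx']*d,(v-c['cy'])/c['fy']*d,d],-1)
    if 'mount' in c:
        M=np.array(c['mount']); P=P@M[:3,:3].T+M[:3,3]
        P=P@Ro.from_rotvec(s['tcp_rot']).as_matrix().T+np.array(s['tool_pos'])
    else: P=(P-np.array(c['t']))@np.array(c['R'])
    P[d==0]=np.nan
    return im,d,P
E
python3 - <<'E'
from h import *
s=read_state(); print(s); R=Ro.from_rotvec(s['tcp_rot']).as_matrix(); print(R.round(3))
for n in ['scene','top']:
    im,d,P=cloud(n); save(n+'0',im); np.savez(n+'0',im=im,P=P)
    c=get_calibration(n); print(n,c)
E
```

```text
{'time': 0.0, 'q': array([ 1.15809018e+00,  2.64780111e-01,  1.60537188e+00,  1.07449530e-05,
        1.27374560e+00, -3.69024092e-02]), 'joint_vel': array([ 3.98147008e-04,  7.40606653e-04, -1.22261050e-03,  3.19452989e-04,
       -9.56211819e-04,  8.76916435e-05]), 'joint_torque': array([-1.57547802e-04, -5.15110373e+01, -3.67316401e+01, -1.30831522e-04,
        1.30144510e-02, -9.88050601e-06]), 'tool_pos': array([0.24743914, 0.62720983, 0.22994504]), 'tcp_rot': array([-0.92933822,  1.36587923,  0.92733028]), 'wrist_force': array([ 0.1040958 , -0.26793184, -0.33053108]), 'torque': array([ 0.01049043,  0.00882132, -0.00486978]), 'width': 1.0048321209023745}
[[-0.001 -0.93   0.367]
 [-0.002  0.367  0.93 ]
 [-1.     0.    -0.002]]
scene {'fx': 454.4583215754024, 'fy': 454.4583215754024, 'cx': 274.1751961269363, 'cy': 211.74088783452802, 'R': array([[-0.4930769 , -0.869786  , -0.01864094],
       [-0.35203582,  0.21906972, -0.90998859],
       [ 0.79557901, -0.44213207, -0.41421405]]), 't': array([0.24754869, 0.21533879, 0.85991714])}
top {'fx': 479.75154887337976, 'fy': 479.75154887337976, 'cx': 284.91470553011334, 'cy': 201.99551901437243, 'R': array([[-2.99327785e-02, -9.99549667e-01, -2.11952531e-03],
       [-9.97152333e-01,  3.00076958e-02, -6.91864407e-02],
       [ 6.92188859e-02,  4.25471932e-05, -9.97601496e-01]]), 't': array([-0.00174534,  0.51655486,  1.4403425 ])}
```

View pics/scene0.png

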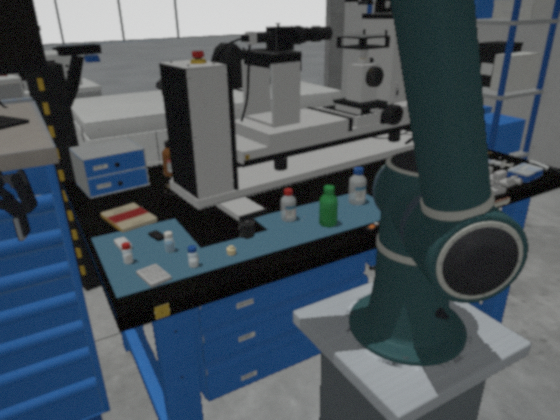

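View pics/top0.png

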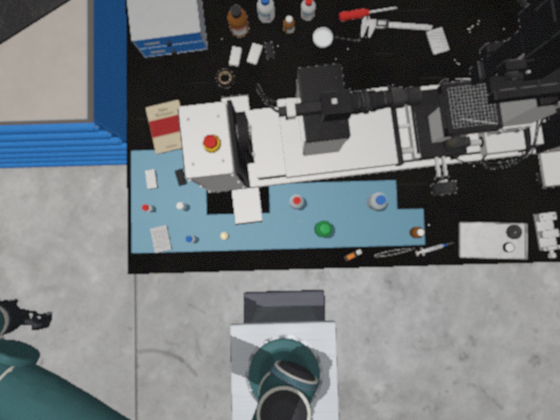

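The left end of the mat holds the plate (top 160,238), black coupon (181,177), red vial (147,208), white vial (181,206), blue vial (190,239), pale coupon (151,179) and weight (224,236). The red bottle is at (297,201), the blue at (378,201), the green decoy at (324,229) and the amber one at (417,232).

```bash
python3 - <<'E'
from h import *
z=np.load('top0.npz'); P=z['P']; im=z['im']
H=P[...,2]; 
m=((H>0.0055)&(H<0.13)).astype(np.uint8); m[:150]=0; m[252:]=0; m[:,:132]=0; m[:,430:]=0
n,l,st,ce=cv2.connectedComponentsWithStats(m,connectivity=4)
print('mat z',np.nanmedian(H[215:230,240:280]))
for i in range(1,n):
    if st[i,4]<8: continue
    k=l==i; p=P[k]; hi=p[:,2]>np.percentile(p[:,2],60)-.004
    rect=cv2.minAreaRect((p[:,:2]*1000).astype(np.float32))
    print(ce[i].round(),st[i,4],'c',np.median(p[hi],0).round(4),'mean',p[hi].mean(0).round(4),'zmax',p[:,2].max().round(3),[np.round(r,1) for r in rect],im[k].mean(0).round())
cr=cv2.resize(im[145:260,128:430],None,fx=2.6,fy=2.6,interpolation=cv2.INTER_CUBIC); save('crop0',cr)
E
```

```text
mat z 0.004856929852136643
[161. 151.] 38 c [0.6857 0.3646 0.0136] mean [0.6858 0.3628 0.0143] zmax 0.02 [array([684.7, 359.5]), array([41.8,  8.9]), np.float64(88.4)] [172. 167. 149.]
[171. 151.] 8 c [0.6849 0.3295 0.0076] mean [0.6847 0.3292 0.0083] zmax 0.011 [array([684.8, 329.3]), array([7.1, 6.5]), np.float64(82.6)] [124. 148. 155.]
[152. 157.] 9 c [0.6685 0.3856 0.0075] mean [0.6687 0.3873 0.0072] zmax 0.009 [array([667.8, 386.7]), array([ 5.3, 15.2]), np.float64(35.2)] [122. 160. 176.]
[161. 159.] 9 c [0.6615 0.3601 0.0066] mean [0.6613 0.3599 0.0072] zmax 0.01 [array([661.1, 359.9]), array([15.6,  4.2]), np.float64(25.6)] [122. 160. 176.]
[290. 188.] 2262 c [ 0.5879 -0.1088  0.1055] mean [ 0.5887 -0.1262  0.106 ] zmax 0.13 [array([ 597.6, -114.8]), array([170.3, 626.7]), np.float64(16.7)] [199. 197. 195.]
[150. 178.] 201 c [0.6021 0.3924 0.0155] mean [0.6016 0.3922 0.0158] zmax 0.026 [array([602.2, 394.5]), array([65. , 38.2]), np.float64(10.6)] [193. 194. 194.]
[180. 177.] 142 c [0.6045 0.3019 0.0122] mean [0.6049 0.3029 0.0126] zmax 0.02 [array([604.6, 302.9]), array([52. 
[... 3083 characters left out ...]
.1]), np.float64(87.8)] [126. 162. 179.]
[352. 238.] 8 c [ 0.4008 -0.2167  0.0064] mean [ 0.3999 -0.2178  0.0066] zmax 0.009 [array([ 400.2, -217.9]), array([ 3. , 18.7]), np.float64(12.4)] [113. 152. 169.]
[308. 245.] 10 c [ 0.3822 -0.085   0.007 ] mean [ 0.3828 -0.0847  0.0072] zmax 0.01 [array([383.7, -85. ]), array([ 9.2, 12.1]), np.float64(88.8)] [113. 150. 166.]
[424. 249.] 39 c [ 0.361  -0.4328  0.0148] mean [ 0.3605 -0.4337  0.015 ] zmax 0.022 [array([ 361.4, -433.3]), array([33. , 12.3]), np.float64(88.3)] [153. 153. 150.]
[405. 249.] 9 c [ 0.3658 -0.3779  0.0074] mean [ 0.3632 -0.3783  0.008 ] zmax 0.014 [array([ 364. , -376.6]), array([10. , 10.7]), np.float64(57.3)] [80. 78. 77.]
```

View pics/crop0.png

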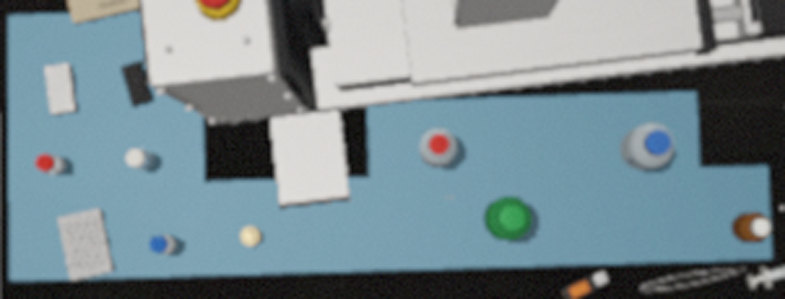

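>>> carry_out(offset=[[-1.4, 0, 0], [-1.4, 0, 0], [-1.4, 0, 0], [-1.4, 0, 0], [-1.4, 0, 0]], delta_rot=[[-4.3, 0, 0], [-4.3, 0, 0], [-4.3, 0, 0], [-4.3, 0, 0], [-4.3, 0, 0]])

```text
time: 0.52
tool_pos: [0.2476, 0.6275, 0.3011]
tcp_rot: [-1.212, 1.209, 1.211]
wrist_force: [0.6, 0.5, -0.0]
width: 0.999
```

>>> carry_out(offset=[[0, -2.13, -2.97], [0, -2.13, -2.97], [0, -2.13, -2.97], [0, -2.13, -2.97], [0, -2.13, -2.97]], delta_rot=[[0, 0, 0], [0, 0, 0], [0, 0, 0], [0, 0, 0], [0, 0, 0]])

```text
time: 0.93
tool_pos: [0.3545, 0.4777, 0.3007]
tcp_rot: [-1.21, 1.21, 1.209]
wrist_force: [0.9, 0.7, -0.4]
width: 1.001
```

>>> carry_out(offset=[[0, -2.13, -2.97], [0, -2.13, -2.97], [0, -2.13, -2.97], [0, -2.13, -2.97], [0, -2.13, -2.97]], delta_rot=[[0, 0, 0], [0, 0, 0], [0, 0, 0], [0, 0, 0], [0, 0, 0]])

```text
time: 1.35
tool_pos: [0.461, 0.329, 0.3008]
tcp_rot: [-1.209, 1.21, 1.209]
wrist_force: [0.7, 1.2, -0.0]
width: 0.996
```

>>> carry_out(offset=[[0, 0, 0], [0, 0, 0], [0, 0, 0], [0, 0, 0], [0, 0, 0]], delta_rot=[[0, 0, 0], [0, 0, 0], [0, 0, 0], [0, 0, 0], [0, 0, 0]])

```text
time: 1.77
tool_pos: [0.4598, 0.3318, 0.3011]
tcp_rot: [-1.21, 1.209, 1.211]
wrist_force: [-0.9, -0.1, 0.3]
width: 0.998
```

```bash
python3 - <<'E'
from h import *
print(get_calibration('wrist')); print(read_state()['q'].round(2))
im,d,P=cloud('wrist'); save('w1',im); np.savez('w1',im=im,P=P)
print(np.nanmin(P[...,:2].reshape(-1,2),0),np.nanmax(P[...,:2].reshape(-1,2),0))
E
```

```text
{'fx': 354.70664409231944, 'fy': 354.70664409231944, 'cx': 284.3553436095709, 'cy': 211.12576811886402, 'mount': array([[-2.44045191e-04, -2.70080939e-01,  9.62837591e-01,
        -1.42500105e-01],
       [ 2.16701614e-04, -9.62837611e-01, -2.70080890e-01,
         7.02179869e-02],
       [ 9.99999947e-01,  1.42736518e-04,  2.93502864e-04,
         1.49517899e-03],
       [ 0.00000000e+00,  0.00000000e+00,  0.00000000e+00,
         1.00000000e+00]])}
[ 0.58  0.02  1.75  0.    1.37 -0.99]
[ 0.06411211 -0.54172372] [1.12609077 1.30640048]
```

View pics/w1.png

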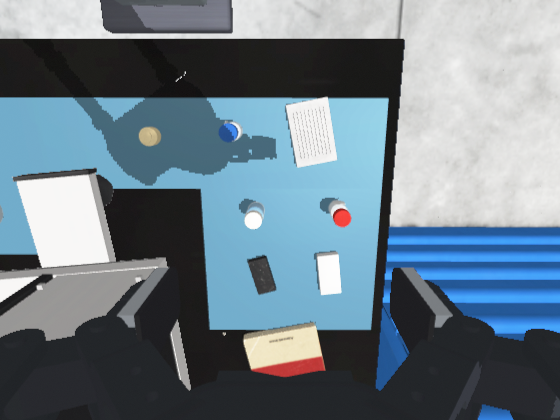

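The wrist view shows the plate (312,132), blue vial (229,131), weight (149,136), red vial (341,217), white vial (253,217), black coupon (262,275) and pale coupon (329,273).

```bash
cat >> h.py <<'E'
def rectof(P,sel,name):
    m=sel.astype(np.uint8); n,l,st,ce=cv2.connectedComponentsWithStats(m,connectivity=4)
    i=1+np.argmax(st[1:,4]); k=l==i; p=P[k]
    r=cv2.minAreaRect((p[:,:2]*1000).astype(np.float32)); b=cv2.boxPoints(r)
    e=max([b[1]-b[0],b[2]-b[1]],key=np.linalg.norm); yaw=np.degrees(np.arctan2(e[1],e[0]))
    print(name,'px',ce[i].round(),'n',k.sum(),'med',np.median(p,0).round(4),'rect',np.round(r[0],1),np.round(r[1],1),'longyaw',round((yaw+90)%180-90,1))
def box(P,u0,u1,v0,v1,z0,z1):
    m=np.zeros(P.shape[:2],bool); m[v0:v1,u0:u1]=1
    return m&(P[...,2]>z0)&(P[...,2]<z1)
E
python3 - <<'E'
from h import *
z=np.load('w1.npz');P=z['P']
print('mat',np.nanmedian(P[150:180,300:360,2]))
for n,b in dict(plate=(280,345,90,175,.0065,.02),black=(240,285,248,303,.0065,.02),pale=(308,350,243,303,.008,.025),weight=(130,170,118,155,.012,.035),weighttop=(130,170,118,155,.019,.035),bvial=(210,250,115,150,.044,.06),rvial=(320,360,195,235,.044,.06),wvial=(235,275,195,235,.044,.06)).items(): rectof(P,box(P,*b),n)
E
```

```text
mat 0.002520440605782215
plate px [312. 132.] n 2664 med [0.4128 0.366  0.0101] rect [414.1 366.1] [75.1 49.9] longyaw 11.1
black px [262. 276.] n 673 med [0.6003 0.3037 0.011 ] rect [601.5 303.3] [50.4 25.7] longyaw 15.6
pale px [329. 274.] n 850 med [0.5959 0.3928 0.0141] rect [597.5 393.1] [56.7 28.1] longyaw 6.5
weight px [148. 137.] n 297 med [0.4181 0.1738 0.0173] rect [418.6 172.3] [21.4 21. ] longyaw 88.3
weighttop px [146. 137.] n 90 med [0.4181 0.1724 0.0219] rect [418.2 172.5] [11.7 10.8] longyaw 48.6
bvial px [228. 133.] n 292 med [0.4117 0.2725 0.0524] rect [411.8 272.3] [19.1 19.4] longyaw -89.5
rvial px [342. 218.] n 261 med [0.5072 0.3998 0.0523] rect [508.2 399.9] [20.2 18.9] longyaw 1.2
wvial px [253. 220.] n 249 med [0.5097 0.2974 0.0524] rect [510.3 297.3] [18.6 19.4] longyaw -0.7
```

>>> carry_out(offset=[[0, 2.3, 1.7], [0, 2.3, 1.7], [4, 0, 0], [4, 0, 0], [4, 0, 0]], delta_rot=[[0, 0, 0], [0, 0, 0], [-5.55, 0, 0], [-5.55, 0, 0], [0, 0, 0]], fingers=0.41, newtons=40)

```text
time: 2.23
tool_pos: [0.4141, 0.3668, 0.1814]
tcp_rot: [-1.355, 1.104, 1.354]
wrist_force: [-0.5, 0.8, 0.0]
width: 0.712
```

>>> carry_out(offset=[[4, 0, 0], [4, 0, 0], [4, 0, 0], [1, 0, 0], [0, 0, 0]], delta_rot=[[0, 0, 0], [0, 0, 0], [0, 0, 0], [0, 0, 0], [0, 0, 0]])

```text
time: 2.65
tool_pos: [0.411, 0.3631, 0.0474]
tcp_rot: [-1.351, 1.12, 1.355]
wrist_force: [-0.4, -0.9, -0.1]
width: 0.704
```

>>> carry_out(offset=[[0, 0, 0], [0, 0, 0], [0, 0, 0], [0, 0, 0], [0, 0, 0]], delta_rot=[[0, 0, 0], [0, 0, 0], [0, 0, 0], [0, 0, 0], [0, 0, 0]])

```text
time: 3.07
tool_pos: [0.4158, 0.3658, 0.0534]
tcp_rot: [-1.35, 1.108, 1.349]
wrist_force: [-1.1, -0.1, 0.6]
width: 0.706
```

```bash
python3 - <<'E'
from h import *
im,d,P=cloud('wrist'); save('w2',im); s=read_state();print(s['tool_pos'],s['width'])
print(Ro.from_rotvec(s['tcp_rot']).as_matrix().round(3))
E
```

```text
[0.41554155 0.36545748 0.05289567] 0.7055339829168131
[[ 0.002 -0.981 -0.192]
 [ 0.002 -0.192  0.981]
 [-1.    -0.002  0.001]]
```

View pics/w2.png

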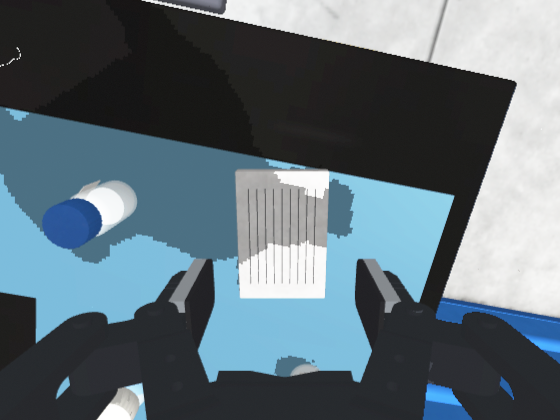

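Plate (282,233) sits centred and square between the pads.

>>> carry_out(offset=[[2, 0, 0], [1.5, 0, 0], [1, 0, 0], [0.5, 0, 0], [0, 0, 0]], delta_rot=[[0, 0, 0], [0, 0, 0], [0, 0, 0], [0, 0, 0], [0, 0, 0]])

```text
time: 3.53
tool_pos: [0.4138, 0.3641, 0.0001]
tcp_rot: [-1.35, 1.114, 1.351]
wrist_force: [-0.8, -0.1, -0.5]
width: 0.705
```

>>> carry_out(offset=[[0, 0, 0], [0, 0, 0], [0, 0, 0], [0, 0, 0], [0, 0, 0]], delta_rot=[[0, 0, 0], [0, 0, 0], [0, 0, 0], [0, 0, 0], [0, 0, 0]], fingers=-1, newtons=40)

```text
time: 3.95
tool_pos: [0.4149, 0.365, 0.0018]
tcp_rot: [-1.35, 1.111, 1.35]
wrist_force: [0.8, 0.9, 0.1]
width: 0.565
```

>>> carry_out(offset=[[0, 0, 0], [0, 0, 0], [-0.5, 0, 0], [-1, 0, 0], [-1, 0, 0]], delta_rot=[[0, 0, 0], [0, 0, 0], [0, 0, 0], [0, 0, 0], [0, 0, 0]])

```text
time: 4.37
tool_pos: [0.4141, 0.3644, 0.0266]
tcp_rot: [-1.35, 1.113, 1.351]
wrist_force: [0.7, 0.8, -1.9]
width: 0.565
```

>>> carry_out(offset=[[-4, 0, 0], [-4, 0, 0], [-4, 0, 0], [-4, 0, 0], [-4, 0, 0]], delta_rot=[[0, 0, 0], [0, 0, 0], [3.7, 0, 0], [3.7, 0, 0], [3.7, 0, 0]])

```text
time: 4.78
tool_pos: [0.4143, 0.3645, 0.2295]
tcp_rot: [-1.206, 1.21, 1.206]
wrist_force: [0.4, 0.5, -1.0]
width: 0.57
```

>>> carry_out(offset=[[-4, 0, 0], [-3.5, -0.3, -3], [0, -0.3, -3.6], [0, -0.3, -3.6], [0, -0.3, -3.6]], delta_rot=[[0, 0, 0], [0, 0, 0], [0, 0, 0], [0, 0, 0], [0, 0, 0]])

```text
time: 5.2
tool_pos: [0.4263, 0.2287, 0.3003]
tcp_rot: [-1.21, 1.205, 1.208]
wrist_force: [0.6, -0.7, -2.5]
width: 0.57
```

>>> carry_out(offset=[[0, -0.3, -3.6], [0, -0.3, -3.6], [0, -0.3, -3.6], [0, -0.3, -3.6], [0, -0.3, -3.6]], delta_rot=[[0, 0, 0], [0, 0, 0], [0, 0, 0], [0, 0, 0], [0, 0, 0]])

```text
time: 5.62
tool_pos: [0.4406, 0.0481, 0.2991]
tcp_rot: [-1.21, 1.208, 1.208]
wrist_force: [1.0, -0.3, -1.2]
width: 0.566
```

>>> carry_out(offset=[[0, -0.3, -3.6], [0, -0.3, -3.6], [0, -0.3, -3.6], [0, -0.3, -3.6], [0, -0.3, -3.6]], delta_rot=[[0, 0, 0], [0, 0, 0], [0, 0, 0], [0, 0, 0], [0, 0, 0]])

```text
time: 6.03
tool_pos: [0.4555, -0.132, 0.2992]
tcp_rot: [-1.21, 1.209, 1.207]
wrist_force: [1.4, -0.1, -1.4]
width: 0.564
```

>>> carry_out(offset=[[0, -0.3, -3.6], [0, 0, 0], [0, 0, 0], [0, 0, 0], [0, 0, 0]], delta_rot=[[0, 0, 0], [0, 0, 0], [0, 0, 0], [0, 0, 0], [0, 0, 0]])

```text
time: 6.45
tool_pos: [0.4588, -0.1653, 0.2982]
tcp_rot: [-1.209, 1.208, 1.209]
wrist_force: [-0.7, 1.0, -2.1]
width: 0.571
```

```bash
python3 - <<'E'
from h import *
s=read_state();print(s['tool_pos'],s['tcp_rot'],s['width'],s['q'].round(2))
im,d,P=cloud('wrist'); save('w3',im); np.savez('w3',im=im,P=P)
E
```

```text
[ 0.45883328 -0.16526348  0.29824062] [-1.20934191  1.20847052  1.20929236] 0.571398965338004 [-0.4  -0.13  1.9   0.    1.37 -1.97]
```

View pics/w3.png

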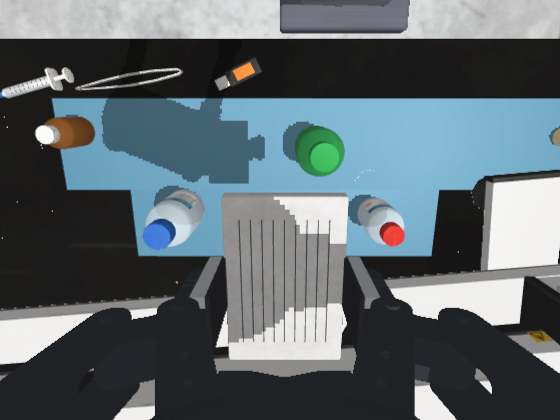

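Bottles seen: blue cap (158,235), red cap (391,234), green decoy (322,155); the plate is held square.

```bash
python3 - <<'E'
from h import *
z=np.load('w3.npz');P=z['P']
print('mat',np.nanmedian(P[105:130,350:500,2]))
for n,b in dict(blue=(130,215,180,260,.105,.125),bluebody=(130,215,180,260,.02,.125),red=(350,420,190,255,.085,.105),redbody=(350,420,190,255,.02,.105),green=(285,350,115,185,.1,.13),greenbody=(285,350,115,185,.02,.13),amber=(30,100,110,155,.06,.09)).items(): rectof(P,box(P,*b),n)
print('plate held'); 
rectof(P,box(P,215,360,185,365,.25,.32),'plate')
E
```

```text
mat 0.00206488949577166
blue px [157. 236.] n 648 med [ 0.5062 -0.2882  0.1119] rect [ 506.7 -289.4] [26.7 27.4] longyaw -89.6
bluebody px [172. 221.] n 2443 med [ 0.4985 -0.2805  0.0829] rect [ 503.8 -285.9] [49.6 40.9] longyaw 43.4
red px [393. 235.] n 417 med [ 0.5124 -0.0505  0.0919] rect [513.5 -50. ] [22.9 22.6] longyaw 3.5
redbody px [383. 223.] n 1527 med [ 0.5058 -0.0564  0.0682] rect [510.4 -52.5] [34.8 41.4] longyaw -46.9
green px [324. 157.] n 730 med [ 0.4289 -0.1271  0.112 ] rect [ 429.5 -126.8] [27.1 27.1] longyaw -69.8
greenbody px [319. 151.] n 1950 med [ 0.4249 -0.1305  0.0852] rect [ 428.6 -127.4] [47.5 48.9] longyaw -43.6
amber px [ 48. 135.] n 378 med [ 0.4115 -0.4048  0.0714] rect [ 411.5 -407.7] [18.7 18.7] longyaw 68.4
plate held
plate px [285. 274.] n 20738 med [ 0.4527 -0.1635  0.3064] rect [ 457.8 -162.8] [59.3 75.7] longyaw -0.5
```

>>> carry_out(offset=[[0, -2.7, -0.25], [0, -2.7, -0.25], [4, 0, 0], [4, 0, 0], [4, 0, 0]], delta_rot=[[0, 0, 0], [0, 0, 0], [0, 0, 0], [0, 0, 0], [0, 0, 0]])

```text
time: 6.92
tool_pos: [0.5145, -0.17, 0.1779]
tcp_rot: [-1.213, 1.207, 1.208]
wrist_force: [0.1, -0.4, -2.6]
width: 0.568
```

>>> carry_out(offset=[[4, 0, 0], [4, 0, 0], [3, 0, 0], [2, 0, 0], [2, 0, 0]], delta_rot=[[0, 0, 0], [0, 0, 0], [0, 0, 0], [0, 0, 0], [0, 0, 0]])

```text
time: 7.33
tool_pos: [0.5122, -0.1693, 0.026]
tcp_rot: [-1.209, 1.209, 1.212]
wrist_force: [0.6, -0.8, -1.2]
width: 0.567
```

>>> carry_out(offset=[[1.2, 0, 0], [0.6, 0, 0], [0, 0, 0], [0, 0, 0], [0, 0, 0]], delta_rot=[[0, 0, 0], [0, 0, 0], [0, 0, 0], [0, 0, 0], [0, 0, 0]])

```text
time: 7.75
tool_pos: [0.5145, -0.1716, 0.0115]
tcp_rot: [-1.211, 1.208, 1.207]
wrist_force: [0.4, 0.3, -1.9]
width: 0.567
```

>>> carry_out(offset=[[0.3, 0, 0], [0.2, 0, 0], [0.2, 0, 0], [0.1, 0, 0], [0, 0, 0]], delta_rot=[[0, 0, 0], [0, 0, 0], [0, 0, 0], [0, 0, 0], [0, 0, 0]])

```text
time: 8.17
tool_pos: [0.5129, -0.1714, 0.0018]
tcp_rot: [-1.209, 1.21, 1.209]
wrist_force: [0.1, 0.2, -1.8]
width: 0.57
```

>>> carry_out(offset=[[0, 0, 0], [0, 0, 0], [0, 0, 0], [0, 0, 0], [0, 0, 0]], delta_rot=[[0, 0, 0], [0, 0, 0], [0, 0, 0], [0, 0, 0], [0, 0, 0]], fingers=0.45)

```text
time: 8.58
tool_pos: [0.5132, -0.1714, 0.002]
tcp_rot: [-1.209, 1.209, 1.209]
wrist_force: [0.1, -0.8, -0.4]
width: 0.728
```

>>> carry_out(offset=[[-1, 0, 0], [-3, 0, 0], [-4, 0, 0], [-4, 0, 0], [-4, 0, 0]], delta_rot=[[0, 0, 0], [0, 0, 0], [0, 0, 0], [0, 0, 0], [0, 0, 0]])

```text
time: 9.0
tool_pos: [0.5125, -0.1711, 0.164]
tcp_rot: [-1.209, 1.21, 1.209]
wrist_force: [0.6, -0.5, 0.2]
width: 0.724
```

>>> carry_out(offset=[[-4, 0, 0], [-4, 2.5, 0], [0, 2.5, 0], [0, 0, 0], [0, 0, 0]], delta_rot=[[0, 0, 0], [0, 0, 0], [0, 0, 0], [0, 0, 0], [0, 0, 0]])

```text
time: 9.42
tool_pos: [0.4655, -0.1714, 0.2387]
tcp_rot: [-1.21, 1.209, 1.206]
wrist_force: [0.1, 0.5, 0.4]
width: 0.728
```

```bash
python3 - <<'E'
from h import *
s=read_state();print(s['tool_pos'],s['tcp_rot'])
im,d,P=cloud('wrist'); save('w4',im); np.savez('w4',im=im,P=P)
rectof(P,box(P,230,340,180,300,.0065,.02),'plate')
for n,b in dict(blue=(100,215,180,310,.105,.125),red=(340,460,180,310,.085,.105)).items(): rectof(P,box(P,*b),n)
E
```

```text
[ 0.46547502 -0.17135259  0.23865892] [-1.21012353  1.20872278  1.20597582]
plate px [285. 220.] n 2991 med [ 0.5102 -0.1693  0.01  ] rect [ 512.1 -169.7] [75.1 50. ] longyaw 0.1
blue px [139. 252.] n 940 med [ 0.5057 -0.2882  0.1119] rect [ 506.8 -289.1] [26.8 27.4] longyaw -81.6
red px [420. 250.] n 592 med [ 0.5123 -0.0509  0.0919] rect [513.2 -50.1] [23.1 22.7] longyaw 75.7
```

View pics/w4.png

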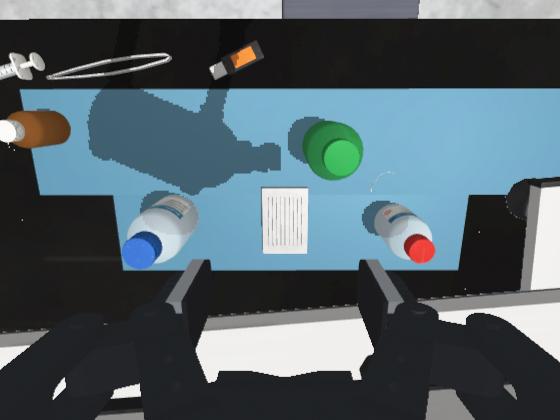

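>>> carry_out(offset=[[0, 0.3, 3.4], [0, 0.3, 3.4], [0, 0.3, 3.4], [0, 0.3, 3.4], [0, 0.3, 3.4]], delta_rot=[[0, 0, 0], [0, 0, 0], [0, 0, 0], [0, 0, 0], [0, 0, 0]], fingers=-0.06)

```text
time: 9.88
tool_pos: [0.4506, 0.0003, 0.236]
tcp_rot: [-1.207, 1.211, 1.21]
wrist_force: [0.0, -0.8, 1.5]
width: 0.472
```

>>> carry_out(offset=[[0, 0, 3.4], [0, 0, 3.4], [0, 0, 3.4], [0, 0, 3.4], [0, 0, 3.4]], delta_rot=[[0, 0, 0], [0, 0, 0], [0, 0, 0], [0, 0, 0], [0, 0, 0]])

```text
time: 10.3
tool_pos: [0.4507, 0.1707, 0.236]
tcp_rot: [-1.209, 1.211, 1.21]
wrist_force: [0.7, -1.5, -0.2]
width: 0.469
```

>>> carry_out(offset=[[0, 0, 3.4], [0, 0, 3.4], [0, 0, 3.4], [0, 0, 3.4], [0, 0, 0]], delta_rot=[[0, 0, 0], [0, 0, 0], [0, 0, 0], [0, 0, 0], [0, 0, 0]])

```text
time: 10.72
tool_pos: [0.4507, 0.3103, 0.2357]
tcp_rot: [-1.209, 1.207, 1.214]
wrist_force: [0.3, -0.0, 0.2]
width: 0.466
```

```bash
python3 - <<'E'
from h import *
s=read_state();print(s['tool_pos'],s['q'].round(2))
b=s['q'][0]
im,d,P=cloud('top'); save('t5',im[90:330,100:420].repeat(2,0).repeat(2,1)); np.savez('t5',im=im,P=P)
im,d,S=cloud('scene')
for P in (P,S):
    r=P[...,0]*np.cos(b)+P[...,1]*np.sin(b); l=-P[...,0]*np.sin(b)+P[...,1]*np.cos(b); z=P[...,2]
    for r0 in np.arange(.1,.65,.05):
        k=(abs(r-r0)<.01)&(abs(l)<.15)&(z>.2)
        if k.sum()>5: print(r0.round(2),k.sum(),'lat',np.percentile(l[k],[1,99]).round(3),'z',np.percentile(z[k],[2,98]).round(3))
E
```

```text
[0.45067515 0.31032188 0.23566344] [ 0.56  0.02  1.87  0.    1.25 -1.02]
0.15 56 lat [-0.026 -0.02 ] z [0.704 0.739]
0.2 744 lat [-0.026  0.049] z [0.701 0.757]
0.25 947 lat [-0.026  0.068] z [0.686 0.741]
0.3 848 lat [-0.025  0.068] z [0.671 0.724]
0.35 873 lat [-0.032  0.079] z [0.636 0.704]
0.4 760 lat [-0.033  0.08 ] z [0.618 0.683]
0.45 252 lat [-0.034  0.081] z [0.616 0.631]
0.5 376 lat [-0.036  0.083] z [0.338 0.614]
0.55 1001 lat [-0.148  0.082] z [0.303 0.63 ]
0.6 81 lat [-0.15   0.073] z [0.427 0.6  ]
0.5 1127 lat [-0.027  0.078] z [0.296 0.569]
0.55 1907 lat [-0.15   0.088] z [0.217 0.562]
0.6 296 lat [-0.142 -0.129] z [0.206 0.431]
```

View pics/t5.png

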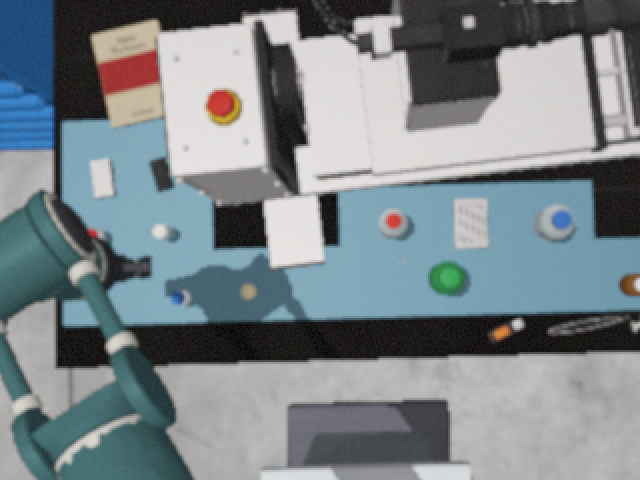

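>>> carry_out(offset=[[0, 0, 0], [0, 0, 0], [0, 0, 0], [0, 0, 0], [0, 0, 0]], delta_rot=[[-6.76, 0, 0], [-6.76, 0, 0], [-6.76, 0, 0], [-6.76, 0, 0], [-6.76, 0, 0]], fingers=0.41)

```text
time: 11.23
tool_pos: [0.4512, 0.3031, 0.2363]
tcp_rot: [-1.632, 0.869, 1.633]
wrist_force: [-0.6, 0.7, -0.3]
width: 0.708
```

>>> carry_out(offset=[[0, 0, 0], [0, 0, 0], [0, 0, 0], [0, 0, 0], [0, 0, 0]], delta_rot=[[-6.76, 0, 0], [-6.76, 0, 0], [-6.76, 0, 0], [-6.76, 0, 0], [-6.76, 0, 0]])

```text
time: 11.65
tool_pos: [0.4512, 0.303, 0.2363]
tcp_rot: [-2.009, 0.396, 2.011]
wrist_force: [0.1, -0.0, -0.4]
width: 0.705
```

>>> carry_out(offset=[[0, 0, 0], [0, 0, 0], [0, 0, 0], [0, 0, 0], [0, 0, 0]], delta_rot=[[-6.76, 0, 0], [0, 0, -5], [0, 0, -5], [0, 0, 0], [0, 0, 0]])

```text
time: 12.07
tool_pos: [0.4509, 0.3024, 0.2364]
tcp_rot: [-2.019, 0.106, 1.973]
wrist_force: [1.0, 0.3, -0.1]
width: 0.708
```

```bash
cat >> h.py <<'E'
def to(*tgt):
    s=read_state(); R=Ro.from_rotvec(s['tcp_rot']).as_matrix()
    print('pos',s['tool_pos'].round(4),'z yaw',np.degrees(np.arctan2(R[1,2],R[0,2])).round(2),'tilt x',R[:,0].round(3),'w',round(s['width'],3),'q',s['q'].round(2))
    for t in tgt: print('->',t,'tool cm',((np.array(t)-s['tool_pos'])@R*100).round(2))
    print('up 1cm in tool',(R.T@[0,0,1]).round(3),'world x',R[0].round(3),'world y',R[1].round(3))
E
python3 -c "
from h import *
to((.6015,.3033,.2),(.6015,.3033,.05))"
```

```text
pos [0.4509 0.3024 0.2364] z yaw 164.13 tilt x [ 0.046  0.165 -0.985] w 0.708 q [ 0.46 -0.07  1.97  0.14  1.13 -2.45]
-> (0.6015, 0.3033, 0.2) tool cm [  4.29  -3.52 -14.47]
-> (0.6015, 0.3033, 0.05) tool cm [ 19.07  -0.96 -14.48]
up 1cm in tool [-0.985 -0.171  0.001] world x [ 0.046 -0.27  -0.962] world y [ 0.165 -0.948  0.273]
```

>>> carry_out(offset=[[0, 0, 0], [0, 0, 0], [0, 0, 0], [0, 0, 0], [0, 0, 0]], delta_rot=[[0, 0, 5], [0, 0, 5], [6.75, 0, 0], [6.75, 0, 0], [6.75, 0, 0]])

```text
time: 12.48
tool_pos: [0.4517, 0.3052, 0.237]
tcp_rot: [-1.86, 0.611, 1.859]
wrist_force: [0.3, -0.3, 0.4]
width: 0.706
```

>>> carry_out(offset=[[0, 0, 0], [0, 0, 0], [0, 0, 0], [0, 0, 0], [0, 0, 0]], delta_rot=[[6.75, 0, 0], [6.75, 0, 0], [6.75, 0, 0], [6.75, 0, 0], [6.75, 0, 0]])

```text
time: 12.9
tool_pos: [0.4516, 0.3048, 0.2371]
tcp_rot: [-1.463, 1.026, 1.461]
wrist_force: [0.6, 0.0, 0.4]
width: 0.707
```

>>> carry_out(offset=[[0, 0, 0], [0, 0, 0], [0, 0, 0], [0, 0, 0], [0, 0, 0]], delta_rot=[[6.75, 0, 0], [6.75, 0, 0], [6.75, 0, 0], [6.75, 0, 0], [6.75, 0, 0]])

```text
time: 13.32
tool_pos: [0.4516, 0.3047, 0.2371]
tcp_rot: [-1.032, 1.315, 1.029]
wrist_force: [-0.1, 0.7, -0.5]
width: 0.704
```

>>> carry_out(offset=[[0, 0, 0], [0, 0, 0], [0, 0, 0], [0, 0, 0], [0, 0, 0]], delta_rot=[[6.75, 0, 0], [6.75, 0, 0], [6.75, 0, 0], [6.75, 0, 0], [6.75, 0, 0]])

```text
time: 13.73
tool_pos: [0.4516, 0.3047, 0.2371]
tcp_rot: [-0.581, 1.493, 0.578]
wrist_force: [-1.3, 0.3, -0.3]
width: 0.705
```

>>> carry_out(offset=[[0, 0, 0], [0, 0, 0], [0, 0, 0], [0, 0, 0], [0, 0, 0]], delta_rot=[[6.75, 0, 0], [6.75, 0, 0], [6.75, 0, 0], [6.75, 0, 0], [0, 0, 0]])

```text
time: 14.15
tool_pos: [0.4516, 0.3048, 0.2371]
tcp_rot: [-0.216, 1.561, 0.213]
wrist_force: [0.4, 0.5, 0.8]
width: 0.702
```

>>> carry_out(offset=[[0, 0, 0], [0, 0, 0], [0, 0, 0], [0, 0, 0], [0, 0, 0]], delta_rot=[[0, 0, -5], [0, 0, -5], [0, 0, 0], [0, 0, 0], [0, 0, 0]])

```text
time: 14.57
tool_pos: [0.4511, 0.3049, 0.237]
tcp_rot: [-0.352, 1.532, 0.082]
wrist_force: [0.7, -0.1, -0.5]
width: 0.706
```

```bash
python3 -c "
from h import *
to((.6015,.3033,.2),(.6015,.3033,.05))"
```

```text
pos [0.4511 0.3049 0.237 ] z yaw 15.95 tilt x [ 0.047 -0.167 -0.985] w 0.706 q [ 0.65  0.06  1.84 -0.17  1.31  0.42]
-> (0.6015, 0.3033, 0.2) tool cm [ 4.37 -3.59 14.42]
-> (0.6015, 0.3033, 0.05) tool cm [19.14 -0.99 14.43]
up 1cm in tool [-0.985 -0.173 -0.001] world x [ 0.047 -0.271  0.962] world y [-0.167  0.947  0.275]
```

>>> carry_out(offset=[[1.1, -0.9, 3.6], [1.1, -0.9, 3.6], [1.1, -0.9, 3.6], [1.1, -0.9, 3.6], [0, 0, 0]], delta_rot=[[0, 0, 0], [0, 0, 0], [0, 0, 0], [0, 0, 0], [0, 0, 0]])

```text
time: 14.98
tool_pos: [0.6065, 0.2999, 0.1963]
tcp_rot: [-0.35, 1.533, 0.077]
wrist_force: [-0.9, -0.1, -1.1]
width: 0.701
```

>>> carry_out(offset=[[3.5, 0.6, 0], [3.5, 0.6, 0], [2.95, 0.5, 0], [0, 0, 0], [0, 0, 0]], delta_rot=[[0, 0, 0], [0, 0, 0], [0, 0, 0], [0, 0, 0], [0, 0, 0]])

```text
time: 15.4
tool_pos: [0.6, 0.3001, 0.0972]
tcp_rot: [-0.353, 1.537, 0.078]
wrist_force: [0.4, 0.5, 1.0]
width: 0.705
```

```bash
python3 - <<'E'
from h import *
to((.6015,.3033,.05),(.6015,.3033,.0035))
im,d,P=cloud('wrist'); save('w6',im)
k=(abs(P[...,0]-.6)<.05)&(abs(P[...,1]-.303)<.04)&(P[...,2]>.0065)&(P[...,2]<.018)
rectof(P,k,'black')
E
```

```text
pos [0.6    0.3001 0.0972] z yaw 15.79 tilt x [ 0.042 -0.169 -0.985] w 0.705 q [ 0.51  0.39  1.7  -0.19  1.1   0.33]
-> (0.6015, 0.3033, 0.05) tool cm [4.6  1.08 0.26]
-> (0.6015, 0.3033, 0.0035) tool cm [9.18 1.89 0.28]
up 1cm in tool [-0.985 -0.175 -0.005] world x [ 0.042 -0.269  0.962] world y [-0.169  0.947  0.272]
black px [290. 193.] n 2795 med [0.6011 0.3043 0.011 ] rect [601.3 303.2] [50.1 26. ] longyaw 15.5
```

View pics/w6.png

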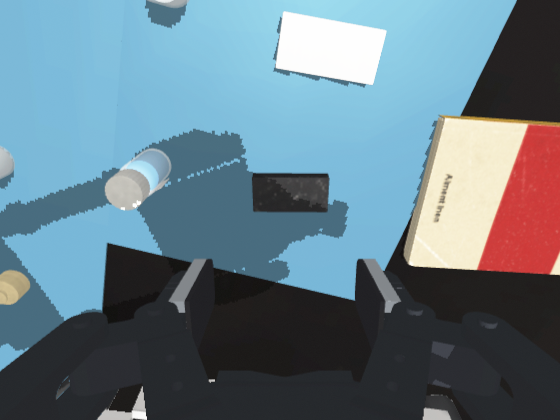

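Coupon (290,193) lies square between the fingers; white vial (135,180) and pale coupon (330,48) are clear.

>>> carry_out(offset=[[3, 0.62, 0.14], [3, 0.62, 0.14], [2, 0.4, 0], [1, 0.2, 0], [0.2, 0.06, 0]], delta_rot=[[0, 0, 0], [0, 0, 0], [0, 0, 0], [0, 0, 0], [0, 0, 0]])

```text
time: 15.87
tool_pos: [0.6037, 0.3054, 0.0056]
tcp_rot: [-0.351, 1.532, 0.08]
wrist_force: [-0.5, 0.6, -0.3]
width: 0.706
```

>>> carry_out(offset=[[0, 0, 0], [0, 0, 0], [0, 0, 0], [0, 0, 0], [0, 0, 0]], delta_rot=[[0, 0, 0], [0, 0, 0], [0, 0, 0], [0, 0, 0], [0, 0, 0]], fingers=-1, newtons=40)

```text
time: 16.28
tool_pos: [0.6053, 0.3064, 0.0078]
tcp_rot: [-0.35, 1.528, 0.081]
wrist_force: [0.3, 0.6, 5.9]
width: 0.537
```

```bash
python3 -c "
from h import *
to((.6015,.3033,.2))"
```

```text
pos [0.6053 0.3064 0.0078] z yaw 15.84 tilt x [ 0.051 -0.165 -0.985] w 0.537 q [ 0.52  0.5   1.73 -0.21  0.95  0.37]
-> (0.6015, 0.3033, 0.2) tool cm [-18.9   -3.51  -0.37]
up 1cm in tool [-0.985 -0.173  0.004] world x [ 0.051 -0.268  0.962] world y [-0.165  0.948  0.273]
```

>>> carry_out(offset=[[0, 0, 0], [0, 0, 0], [0, 0, 0], [0, 0, 0], [0, 0, 0]], delta_rot=[[0, 0, 0], [0, 0, 0], [0, 0, 0], [0, 0, 0], [0, 0, 0]], fingers=0.41)

```text
time: 16.7
tool_pos: [0.6031, 0.3052, 0.0047]
tcp_rot: [-0.352, 1.533, 0.08]
wrist_force: [-0.2, 0.0, 1.2]
width: 0.709
```

>>> carry_out(offset=[[-2, -0.35, 0], [-2, -0.35, 0], [-2, -0.35, 0], [0, 0, 0], [0, 0, 0]], delta_rot=[[0, 0, 0], [0, 0, 0], [0, 0, 0], [0, 0, 0], [0, 0, 0]])

```text
time: 17.12
tool_pos: [0.6047, 0.3061, 0.0677]
tcp_rot: [-0.35, 1.529, 0.081]
wrist_force: [-0.3, -0.3, -0.1]
width: 0.704
```

```bash
python3 - <<'E'
from h import *
im,d,P=cloud('wrist'); save('w7',im)
k=(abs(P[...,0]-.6)<.05)&(abs(P[...,1]-.303)<.04)&(P[...,2]>.0065)&(P[...,2]<.03)
rectof(P,k,'black')
to((.6015,.3035,.0015))
E
```

```text
black px [285. 220.] n 3404 med [0.6043 0.3054 0.0109] rect [604.6 303.9] [50.1 25.9] longyaw 15.1
pos [0.6036 0.3055 0.0661] z yaw 15.82 tilt x [ 0.048 -0.167 -0.985] w 0.705 q [ 0.52  0.43  1.71 -0.2   1.05  0.34]
-> (0.6015, 0.3035, 0.0015) tool cm [ 6.39  0.98 -0.26]
up 1cm in tool [-0.985 -0.173  0.   ] world x [ 0.048 -0.268  0.962] world y [-0.167  0.948  0.273]
```

>>> carry_out(offset=[[2, 0.3, 0], [2, 0.3, 0], [1.35, 0.2, 0], [0.7, 0.1, 0], [0.3, 0.1, 0]], delta_rot=[[0, 0, 0], [0, 0, 0], [0, 0, 0], [0, 0, 0], [0, 0, 0]])

```text
time: 17.58
tool_pos: [0.6018, 0.3031, -0.0013]
tcp_rot: [-0.353, 1.536, 0.079]
wrist_force: [-0.6, 0.2, -0.1]
width: 0.702
```

>>> carry_out(offset=[[0, 0, 0], [0, 0, 0], [0, 0, 0], [0, 0, 0], [0, 0, 0]], delta_rot=[[0, 0, 0], [0, 0, 0], [0, 0, 0], [0, 0, 0], [0, 0, 0]])

```text
time: 18.0
tool_pos: [0.6046, 0.3048, 0.0031]
tcp_rot: [-0.35, 1.53, 0.08]
wrist_force: [0.5, 0.1, -0.1]
width: 0.704
```

>>> carry_out(offset=[[0, 0, 0], [0, 0, 0], [0, 0, 0], [0, 0, 0], [0, 0, 0]], delta_rot=[[0, 0, 0], [0, 0, 0], [0, 0, 0], [0, 0, 0], [0, 0, 0]], fingers=-1, newtons=25)

```text
time: 18.42
tool_pos: [0.6045, 0.3048, 0.003]
tcp_rot: [-0.351, 1.53, 0.08]
wrist_force: [-0.1, -0.4, 5.3]
width: 0.573
```

>>> carry_out(offset=[[0, 0, 0], [0, 0, 0], [0, 0, 0], [0, 0, 0], [0, 0, 0]], delta_rot=[[0, 0, 0], [0, 0, 0], [0, 0, 0], [0, 0, 0], [0, 0, 0]])

```text
time: 18.83
tool_pos: [0.6045, 0.3048, 0.003]
tcp_rot: [-0.351, 1.53, 0.08]
wrist_force: [-0.6, -0.1, 6.3]
width: 0.572
```

>>> carry_out(offset=[[-1, -0.17, 0], [-2, -0.35, 0], [-2, -0.35, 0], [0, 0, 0], [0, 0, 0]], delta_rot=[[0, 0, 0], [0, 0, 0], [0, 0, 0], [0, 0, 0], [0, 0, 0]])

```text
time: 19.25
tool_pos: [0.605, 0.3051, 0.0545]
tcp_rot: [-0.35, 1.529, 0.081]
wrist_force: [-0.4, 0.3, 0.3]
width: 0.571
```

```bash
python3 - <<'E'
from h import *
im,d,P=cloud('wrist'); save('w8',im)
to((.44,.3035,.25))
E
```

```text
pos [0.6039 0.3045 0.0529] z yaw 15.82 tilt x [ 0.048 -0.167 -0.985] w 0.574 q [ 0.52  0.45  1.72 -0.2   1.03  0.35]
-> (0.44, 0.3035, 0.25) tool cm [-20.18   0.89 -15.78]
up 1cm in tool [-0.985 -0.173  0.001] world x [ 0.048 -0.268  0.962] world y [-0.167  0.948  0.273]
```

View pics/w8.png

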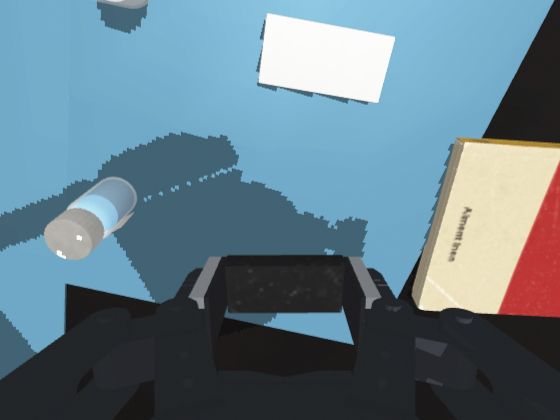

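The coupon is firmly held, level and centred (285,283).

>>> carry_out(offset=[[-3.75, -0.66, 0], [-3.75, -0.66, 0], [-3.75, -0.66, 0], [-3.75, -0.66, 0], [-0.2, 1.1, -3.95]], delta_rot=[[0, 0, 0], [0, 0, 0], [0, 0, 0], [0, 0, 0], [0, 0, 0]])

```text
time: 19.72
tool_pos: [0.5722, 0.3067, 0.2144]
tcp_rot: [-0.344, 1.514, 0.081]
wrist_force: [1.7, 1.2, 2.1]
width: 0.572
```

>>> carry_out(offset=[[-0.2, 1.1, -3.95], [-0.2, 1.1, -3.95], [-0.2, 1.1, -3.95], [0, 0, 0], [0, 0, 0]], delta_rot=[[0, 0, 0], [0, 0, 0], [0, 0, 0], [0, 0, 5], [0, 0, 5]])

```text
time: 20.13
tool_pos: [0.4354, 0.3061, 0.2033]
tcp_rot: [-0.22, 1.563, 0.224]
wrist_force: [0.5, -0.9, -0.6]
width: 0.572
```

>>> carry_out(offset=[[0, 0, 0], [0, 0, 0], [0, 0, 0], [0, 0, 0], [0, 0, 0]], delta_rot=[[5.25, 0, 0], [5.25, 0, 0], [5.25, 0, 0], [0, 0, -5], [0, 0, -5]])

```text
time: 20.55
tool_pos: [0.4393, 0.3024, 0.2043]
tcp_rot: [-0.14, 1.567, -0.142]
wrist_force: [0.7, 0.0, -0.1]
width: 0.574
```

```bash
python3 - <<'E'
from h import *
to((.44,-.17,.25),(.512,-.17,.15))
E
```

```text
pos [0.4393 0.3024 0.2043] z yaw -0.1 tilt x [-0.001 -0.179 -0.984] w 0.574 q [ 0.65  0.09  1.87 -0.15  1.3   0.7 ]
-> (0.44, -0.17, 0.25) tool cm [  3.94 -47.3    0.15]
-> (0.512, -0.17, 0.15) tool cm [ 13.77 -45.5    7.36]
up 1cm in tool [-0.984 -0.179 -0.001] world x [-0.001  0.002  1.   ] world y [-0.179  0.984 -0.002]
```

>>> carry_out(offset=[[0.3, -3.64, 0], [0.3, -3.64, 0], [0.3, -3.64, 0], [0.3, -3.64, 0], [0.3, -3.64, 0]], delta_rot=[[0, 0, 0], [0, 0, 0], [0, 0, 0], [0, 0, 0], [0, 0, 0]])

```text
time: 20.97
tool_pos: [0.4385, 0.121, 0.2202]
tcp_rot: [-0.14, 1.57, -0.136]
wrist_force: [1.1, -0.8, 0.0]
width: 0.575
```

>>> carry_out(offset=[[0.3, -3.64, 0], [0.3, -3.64, 0], [0.3, -3.64, 0], [0.3, -3.64, 0], [0.3, -3.64, 0]], delta_rot=[[0, 0, 0], [0, 0, 0], [0, 0, 0], [0, 0, 0], [0, 0, 0]])

```text
time: 21.38
tool_pos: [0.4387, -0.0608, 0.2374]
tcp_rot: [-0.138, 1.569, -0.136]
wrist_force: [0.7, -0.9, -0.2]
width: 0.575
```

>>> carry_out(offset=[[0.3, -3.64, 0], [0.3, -3.64, 0], [0.3, -3.64, 0], [0, 0, 3.6], [0, 0, 3.6]], delta_rot=[[0, 0, 0], [0, 0, 0], [0, 0, 0], [0, 0, 0], [0, 0, 0]])

```text
time: 21.8
tool_pos: [0.5106, -0.1715, 0.2477]
tcp_rot: [-0.133, 1.569, -0.141]
wrist_force: [-0.6, 1.1, 0.5]
width: 0.573
```

>>> carry_out(offset=[[3.3, 0.6, 0], [3.3, 0.6, 0], [3.3, 0.6, 0], [0, 0, 0], [0, 0, 0]], delta_rot=[[0, 0, 0], [0, 0, 0], [0, 0, 0], [0, 0, 0], [0, 0, 0]])

```text
time: 22.22
tool_pos: [0.5092, -0.167, 0.1448]
tcp_rot: [-0.137, 1.574, -0.134]
wrist_force: [0.3, 0.3, 0.5]
width: 0.572
```

```bash
python3 - <<'E'
from h import *
to((.512,-.1697,.0125))
im,d,P=cloud('wrist'); save('w9',im)
k=(abs(P[...,0]-.512)<.06)&(abs(P[...,1]+.17)<.06)
rectof(P,k&(P[...,2]>.0065)&(P[...,2]<.018),'plate'); rectof(P,k&(P[...,2]>.13)&(P[...,2]<.17),'held')
E
```

```text
pos [ 0.5092 -0.167   0.1448] z yaw 0.08 tilt x [-0.008 -0.172 -0.985] w 0.572 q [-0.25  0.05  2.02 -0.2   1.04 -0.16]
-> (0.512, -0.1697, 0.0125) tool cm [13.08  2.    0.39]
up 1cm in tool [-0.985 -0.172 -0.008] world x [-0.008 -0.003  1.   ] world y [-0.172  0.985  0.001]
plate px [292. 175.] n 5749 med [ 0.5121 -0.168   0.01  ] rect [ 512. -170.] [50.7 75.3] longyaw -0.2
held px [285. 283.] n 8944 med [ 0.5077 -0.1619  0.1529] rect [ 507.5 -165.9] [76.4 32.6] longyaw 0.1
```

View pics/w9.png

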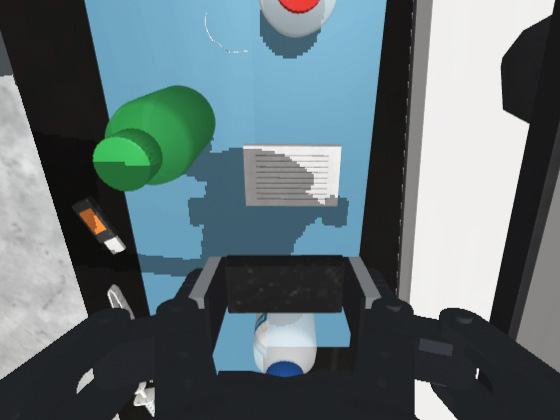

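Plate (292,175) below, coupon held at (285,283); green bottle and both other bottles are clear.

>>> carry_out(offset=[[3.5, 0.6, 0.15], [3.5, 0.6, 0.15], [2.5, 0.4, 0.08], [1.5, 0.2, 0], [0.8, 0.08, 0]], delta_rot=[[0, 0, 0], [0, 0, 0], [0, 0, 0], [0, 0, 0], [0, 0, 0]])

```text
time: 22.68
tool_pos: [0.5166, -0.1698, 0.029]
tcp_rot: [-0.138, 1.566, -0.136]
wrist_force: [0.2, 0.7, 0.0]
width: 0.573
```

>>> carry_out(offset=[[0, 0, 0], [0, 0, 0], [0, 0, 0], [0, 0, 0], [0, 0, 0]], delta_rot=[[0, 0, 0], [0, 0, 0], [0, 0, 0], [0, 0, 0], [0, 0, 0]])

```text
time: 23.1
tool_pos: [0.5174, -0.17, 0.0306]
tcp_rot: [-0.139, 1.563, -0.137]
wrist_force: [-0.4, 0.3, -0.6]
width: 0.573
```

```bash
python3 -c "
from h import *
to((.512,-.169,.0113))"
```

```text
pos [ 0.5174 -0.17    0.0306] z yaw 0.08 tilt x [ 0.003 -0.174 -0.985] w 0.573 q [-0.26  0.21  2.09 -0.24  0.8  -0.1 ]
-> (0.512, -0.169, 0.0113) tool cm [ 1.88  0.44 -0.55]
up 1cm in tool [-0.985 -0.174  0.003] world x [ 0.003 -0.001  1.   ] world y [-0.174  0.985  0.001]
```

>>> carry_out(offset=[[0.6, 0.15, -0.25], [0.5, 0.15, -0.2], [0.3, 0.08, -0.1], [0.2, 0.04, 0], [0, 0, 0]], delta_rot=[[0, 0, 0], [0, 0, 0], [0, 0, 0], [0, 0, 0], [0, 0, 0]])

```text
time: 23.52
tool_pos: [0.5097, -0.1681, 0.0114]
tcp_rot: [-0.138, 1.568, -0.136]
wrist_force: [0.2, -0.1, 0.0]
width: 0.577
```

>>> carry_out(offset=[[0, 0, 0], [0, 0, 0], [0, 0, 0], [0, 0, 0], [0, 0, 0]], delta_rot=[[0, 0, 0], [0, 0, 0], [0, 0, 0], [0, 0, 0], [0, 0, 0]])

```text
time: 23.93
tool_pos: [0.5108, -0.1684, 0.0126]
tcp_rot: [-0.138, 1.566, -0.136]
wrist_force: [-0.4, 0.1, -0.2]
width: 0.577
```

```bash
python3 -c "
from h import *
to((.512,-.169,.0113)); print(read_state()['wrist_force'])"
```

```text
pos [ 0.5108 -0.1684  0.0126] z yaw 0.08 tilt x [ 0.001 -0.174 -0.985] w 0.577 q [-0.26  0.23  2.11 -0.24  0.77 -0.08]
-> (0.512, -0.169, 0.0113) tool cm [ 0.13 -0.04  0.12]
up 1cm in tool [-0.985 -0.174  0.   ] world x [ 0.001 -0.001  1.   ] world y [-0.174  0.985  0.001]
[-0.39051111  0.13484107 -0.19590279]
```

>>> carry_out(offset=[[0.1, 0, 0.1], [0, 0, 0], [0, 0, 0], [0, 0, 0], [0, 0, 0]], delta_rot=[[0, 0, 0], [0, 0, 0], [0, 0, 0], [0, 0, 0], [0, 0, 0]])

```text
time: 24.35
tool_pos: [0.5115, -0.1685, 0.0114]
tcp_rot: [-0.138, 1.566, -0.136]
wrist_force: [-0.3, 0.3, -0.3]
width: 0.575
```

>>> carry_out(offset=[[0, 0, 0], [0, 0, 0], [0, 0, 0], [0, 0, 0], [0, 0, 0]], delta_rot=[[0, 0, 0], [0, 0, 0], [0, 0, 0], [0, 0, 0], [0, 0, 0]], fingers=0.4)

```text
time: 24.77
tool_pos: [0.5116, -0.1685, 0.0114]
tcp_rot: [-0.138, 1.566, -0.136]
wrist_force: [0.2, 0.5, -0.2]
width: 0.699
```

>>> carry_out(offset=[[-1, -0.17, 0], [-3, -0.52, 0], [-4, -0.7, 0], [-4, -0.7, 0], [-4, -0.7, 0]], delta_rot=[[0, 0, 0], [0, 0, 0], [0, 0, 0], [0, 0, 0], [0, 0, 0]])

```text
time: 25.18
tool_pos: [0.511, -0.168, 0.176]
tcp_rot: [-0.138, 1.567, -0.136]
wrist_force: [0.8, -0.2, 1.5]
width: 0.7
```

>>> carry_out(offset=[[-4, 0, 0], [-2, 0, 0], [0, 0, 0], [0, 0, 0], [0, 0, 0]], delta_rot=[[0, 0, 5], [0, 0, 5], [0, 0, 0], [0, 0, 0], [0, 0, 0]])

```text
time: 25.6
tool_pos: [0.5107, -0.1595, 0.2324]
tcp_rot: [-0.001, 1.572, 0.0]
wrist_force: [-0.2, -1.0, -0.3]
width: 0.698
```

```bash
python3 - <<'E'
from h import *
to((.42,.172,.25))
im,d,P=cloud('wrist'); save('w10',im)
k=(abs(P[...,0]-.512)<.06)&(abs(P[...,1]+.17)<.06)
rectof(P,k&(P[...,2]>.0065)&(P[...,2]<.013),'plate'); rectof(P,k&(P[...,2]>.015)&(P[...,2]<.03),'coupon')
E
```

```text
pos [ 0.5107 -0.1595  0.2324] z yaw 0.04 tilt x [-0.001 -0.    -1.   ] w 0.698 q [-0.35 -0.    1.9  -0.    1.24 -0.35]
-> (0.42, 0.172, 0.25) tool cm [-1.76 33.16 -9.04]
up 1cm in tool [-1.    -0.    -0.001] world x [-0.001 -0.001  1.   ] world y [-0.     1.     0.001]
plate px [288. 189.] n 2125 med [ 0.5136 -0.1637  0.0099] rect [ 512.  -169.7] [75.2 49.5] longyaw 0.1
coupon px [286. 192.] n 1149 med [ 0.5103 -0.1693  0.019 ] rect [ 510.1 -169.7] [24.7 49.2] longyaw -0.2
```

>>> carry_out(offset=[[0, 3.73, -1.02], [0, 3.73, -1.02], [0, 3.73, -1.02], [0, 3.73, -1.02], [0, 3.73, -1.02]], delta_rot=[[0, 0, 0], [0, 0, 0], [0, 0, 0], [0, 0, 0], [0, 0, 0]], fingers=-0.06)

```text
time: 26.07
tool_pos: [0.4578, 0.0287, 0.2306]
tcp_rot: [-0.002, 1.575, 0.001]
wrist_force: [0.7, 1.1, -0.2]
width: 0.47
```

>>> carry_out(offset=[[0, 3.73, -1.02], [0, 3.73, -1.02], [0, 3.73, -1.02], [0, 3.73, -1.02], [0, 0, 0]], delta_rot=[[0, 0, 0], [0, 0, 0], [0, 0, 0], [0, 0, 0], [0, 0, 0]])

```text
time: 26.48
tool_pos: [0.4154, 0.1816, 0.2308]
tcp_rot: [-0.006, 1.576, 0.008]
wrist_force: [0.2, -0.4, -0.4]
width: 0.471
```

>>> carry_out(offset=[[4, 0, 0], [4, 0, 0], [4, 0, 0], [2, 0, 0], [0, 0, 0]], delta_rot=[[0, 0, 0], [0, 0, 0], [0, 0, 0], [0, 0, 0], [0, 0, 0]])

```text
time: 26.9
tool_pos: [0.4123, 0.1738, 0.0857]
tcp_rot: [-0.007, 1.585, -0.002]
wrist_force: [-0.3, -0.0, -0.0]
width: 0.472
```

>>> carry_out(offset=[[0, 0, 0], [0, 0, 0], [0, 0, 0], [0, 0, 0], [0, 0, 0]], delta_rot=[[0, 0, 0], [0, 0, 0], [0, 0, 0], [0, 0, 0], [0, 0, 0]])

```text
time: 27.32
tool_pos: [0.4207, 0.1765, 0.0949]
tcp_rot: [-0.0, 1.568, 0.002]
wrist_force: [-0.6, -0.3, 0.0]
width: 0.474
```

```bash
python3 - <<'E'
from h import *
im,d,P=cloud('wrist'); save('w11',im)
k=(abs(P[...,0]-.42)<.03)&(abs(P[...,1]-.175)<.03)&(P[...,2]<.035)
rectof(P,k&(P[...,2]>.006),'weight'); rectof(P,k&(P[...,2]>.018),'knob')
p=P[k&(P[...,2]>.006)]; print(np.histogram(p[:,2],np.arange(.006,.03,.002)))
to((.4185,.176,.008))
E
```

```text
weight px [282. 228.] n 942 med [0.4176 0.174  0.0171] rect [417.8 171.8] [21.4 21.8] longyaw -89.7
knob px [282. 232.] n 274 med [0.4176 0.1719 0.0218] rect [417.5 171.1] [13.  11.8] longyaw 75.9
(array([ 17,  28,  23,  22,  86, 475,  24, 160, 107,   0,   0]), array([0.006, 0.008, 0.01 , 0.012, 0.014, 0.016, 0.018, 0.02 , 0.022,
       0.024, 0.026, 0.028]))
pos [0.4204 0.1764 0.0946] z yaw 0.07 tilt x [ 0.003  0.001 -1.   ] w 0.472 q [ 0.34 -0.02  2.2  -0.    0.97  0.34]
-> (0.4185, 0.176, 0.008) tool cm [ 8.66 -0.04 -0.21]
up 1cm in tool [-1.     0.001  0.003] world x [ 0.003 -0.001  1.   ] world y [0.001 1.    0.001]
```

View pics/w11.png

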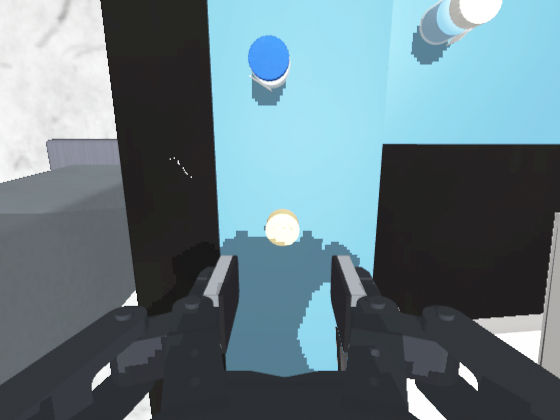

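Weight at (282,228), between the open fingers; foot to the lower right is clear.

>>> carry_out(offset=[[3, -0.1, -0.25], [3, 0, 0], [1.5, 0, 0], [0.8, 0, 0], [0.3, 0, 0]], delta_rot=[[0, 0, 0], [0, 0, 0], [0, 0, 0], [0, 0, 0], [0, 0, 0]])

```text
time: 27.78
tool_pos: [0.416, 0.1747, 0.0062]
tcp_rot: [-0.001, 1.573, 0.0]
wrist_force: [-0.9, -0.1, 0.5]
width: 0.473
```

>>> carry_out(offset=[[0, 0, 0], [0, 0, 0], [0, 0, 0], [0, 0, 0], [0, 0, 0]], delta_rot=[[0, 0, 0], [0, 0, 0], [0, 0, 0], [0, 0, 0], [0, 0, 0]], fingers=-1, newtons=30)

```text
time: 28.2
tool_pos: [0.4177, 0.1754, 0.0081]
tcp_rot: [-0.001, 1.569, 0.002]
wrist_force: [-0.4, 0.6, 2.5]
width: 0.234
```

>>> carry_out(offset=[[0, 0, 0], [0, 0, 0], [0, 0, 0], [0, 0, 0], [0, 0, 0]], delta_rot=[[0, 0, 0], [0, 0, 0], [0, 0, 0], [0, 0, 0], [0, 0, 0]])

```text
time: 28.62
tool_pos: [0.4177, 0.1754, 0.008]
tcp_rot: [-0.001, 1.569, 0.001]
wrist_force: [-0.5, 0.4, 6.5]
width: 0.235
```

```bash
python3 - <<'E'
from h import *
to((.4185,-.17,.25))
E
```

```text
pos [0.4177 0.1754 0.008 ] z yaw 0.08 tilt x [ 0.002  0.001 -1.   ] w 0.235 q [ 0.34  0.11  2.26 -0.    0.77  0.34]
-> (0.4185, -0.17, 0.25) tool cm [-24.22 -34.53   0.07]
up 1cm in tool [-1.     0.001  0.002] world x [ 0.002 -0.001  1.   ] world y [0.001 1.    0.001]
```

>>> carry_out(offset=[[-2, 0, 0], [-4, 0, 0], [-4, 0, 0], [-4, 0, 0], [-4, 0, 0]], delta_rot=[[0, 0, 0], [0, 0, 0], [0, 0, 0], [0, 0, 0], [0, 0, 0]])

```text
time: 29.03
tool_pos: [0.4159, 0.1747, 0.1884]
tcp_rot: [-0.001, 1.572, 0.001]
wrist_force: [1.3, 0.2, -0.7]
width: 0.234
```

>>> carry_out(offset=[[0, -3.42, 0], [0, -3.42, 0], [0, -3.42, 0], [0, -3.42, 0], [0, -3.42, 0]], delta_rot=[[0, 0, 0], [0, 0, 0], [0, 0, 0], [0, 0, 0], [0, 0, 0]])

```text
time: 29.45
tool_pos: [0.4163, 0.0028, 0.187]
tcp_rot: [-0.002, 1.571, 0.002]
wrist_force: [0.8, -0.1, -1.0]
width: 0.236
```

>>> carry_out(offset=[[0, -3.42, 1.85], [0, -3.42, 1.85], [0, -3.42, 1.85], [0, -3.42, 1.85], [0, -3.42, 1.85]], delta_rot=[[0, 0, 0], [0, 0, 0], [0, 0, 0], [0, 0, 0], [0, 0, 0]])

```text
time: 29.87
tool_pos: [0.5098, -0.1686, 0.1866]
tcp_rot: [-0.0, 1.571, 0.001]
wrist_force: [1.0, 0.0, -0.6]
width: 0.238
```

>>> carry_out(offset=[[3.5, 0, 0], [3.5, 0, 0], [3.5, 0, 0], [2.5, 0, 0], [0.5, 0, 0]], delta_rot=[[0, 0, 0], [0, 0, 0], [0, 0, 0], [0, 0, 0], [0, 0, 0]])

```text
time: 30.28
tool_pos: [0.5047, -0.1652, 0.0463]
tcp_rot: [0.002, 1.581, 0.004]
wrist_force: [-0.3, -0.3, -0.1]
width: 0.236
```

>>> carry_out(offset=[[0, 0, 0], [0, 0, 0], [0, 0, 0], [0, 0, 0], [0, 0, 0]], delta_rot=[[0, 0, 0], [0, 0, 0], [0, 0, 0], [0, 0, 0], [0, 0, 0]])

```text
time: 30.7
tool_pos: [0.5114, -0.1673, 0.0543]
tcp_rot: [-0.002, 1.567, 0.0]
wrist_force: [0.2, 0.7, -0.5]
width: 0.235
```

```bash
python3 - <<'E'
from h import *
im,d,P=cloud('wrist'); save('w12',im)
to((.5103,-.1663,.0255))
E
```

```text
pos [ 0.5111 -0.1672  0.0539] z yaw 0.09 tilt x [ 0.003 -0.001 -1.   ] w 0.233 q [-0.36  0.18  2.06  0.    0.9  -0.36]
-> (0.5103, -0.1663, 0.0255) tool cm [ 2.84  0.09 -0.08]
up 1cm in tool [-1.    -0.001  0.003] world x [ 0.003 -0.002  1.   ] world y [-0.001  1.     0.002]
```

View pics/w12.png

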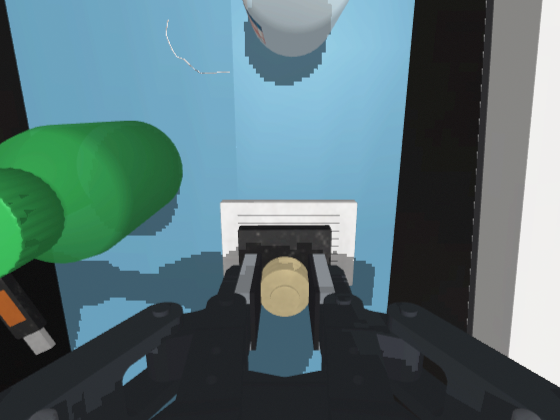

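Weight held upright over the coupon (285,285).

>>> carry_out(offset=[[1, 0.1, -0.08], [0.8, 0, 0], [0.6, 0, 0], [0.4, 0, 0], [0, 0, 0]], delta_rot=[[0, 0, 0], [0, 0, 0], [0, 0, 0], [0, 0, 0], [0, 0, 0]])

```text
time: 31.17
tool_pos: [0.5081, -0.1654, 0.0249]
tcp_rot: [-0.0, 1.574, 0.002]
wrist_force: [-6.6, 2.4, 14.6]
width: 0.232
```

>>> carry_out(offset=[[0, 0, 0], [0, 0, 0], [0, 0, 0], [0, 0, 0], [0, 0, 0]], delta_rot=[[0, 0, 0], [0, 0, 0], [0, 0, 0], [0, 0, 0], [0, 0, 0]])

```text
time: 31.58
tool_pos: [0.508, -0.1654, 0.0249]
tcp_rot: [-0.0, 1.573, 0.002]
wrist_force: [-5.4, 2.5, 14.2]
width: 0.237
```

```bash
python3 -c "
from h import *
to((.5103,-.1663,.0252)); print(read_state()['wrist_force'])"
```

```text
pos [ 0.508  -0.1654  0.0249] z yaw 0.08 tilt x [-0.003  0.001 -1.   ] w 0.237 q [-0.36  0.22  2.08 -0.    0.84 -0.36]
-> (0.5103, -0.1663, 0.0252) tool cm [-0.03 -0.09  0.23]
up 1cm in tool [-1.     0.001 -0.003] world x [-0.003 -0.001  1.   ] world y [0.001 1.    0.001]
[-5.35442666  2.47542119 14.16418249]
```

>>> carry_out(offset=[[-0.1, 0, 0.1], [0, 0, 0], [0, 0, 0], [0, 0, 0], [0, 0, 0]], delta_rot=[[0, 0, 0], [0, 0, 0], [0, 0, 0], [0, 0, 0], [0, 0, 0]])

```text
time: 32.0
tool_pos: [0.5098, -0.1657, 0.025]
tcp_rot: [-0.001, 1.571, 0.001]
wrist_force: [-1.6, 1.2, 4.1]
width: 0.235
```

>>> carry_out(offset=[[0, 0, 0], [0, 0, 0], [0, 0, 0], [0, 0, 0], [0, 0, 0]], delta_rot=[[0, 0, 0], [0, 0, 0], [0, 0, 0], [0, 0, 0], [0, 0, 0]], fingers=-0.15)

```text
time: 32.42
tool_pos: [0.5098, -0.1658, 0.0248]
tcp_rot: [-0.001, 1.571, 0.001]
wrist_force: [0.3, 0.3, 1.1]
width: 0.431
```

>>> carry_out(offset=[[-1, 0, 0], [-3, 0, 0], [-4, 0, 0], [-4, 0, 0], [-4, 0, 0]], delta_rot=[[0, 0, 0], [0, 0, 0], [0, 0, 0], [0, 0, 0], [0, 0, 0]])

```text
time: 32.83
tool_pos: [0.5094, -0.1656, 0.1873]
tcp_rot: [-0.001, 1.571, 0.001]
wrist_force: [0.8, -0.3, 0.3]
width: 0.427
```

>>> carry_out(offset=[[-2, 0, 0], [0, 0, 0], [0, 0, 0], [0, 0, 0], [0, 0, 0]], delta_rot=[[0, 0, 0], [0, 0, 0], [0, 0, 0], [0, 0, 0], [0, 0, 0]])

```text
time: 33.25
tool_pos: [0.5086, -0.1653, 0.2033]
tcp_rot: [-0.0, 1.574, 0.002]
wrist_force: [0.4, 0.6, -0.5]
width: 0.425
```

```bash
python3 - <<'E'
from h import *
im,d,P=cloud('wrist'); save('w13',im)
k=(abs(P[...,0]-.512)<.06)&(abs(P[...,1]+.17)<.06)
for n,a,b in (('plate',.0065,.013),('coupon',.015,.0225),('weight',.03,.036),('knob',.0365,.05)): rectof(P,k&(P[...,2]>a)&(P[...,2]<b),n)
to((.412,.2723,.25))
E
```

```text
plate px [292. 189.] n 2511 med [ 0.5148 -0.1631  0.01  ] rect [ 512.  -169.7] [75.1 49.8] longyaw 0.2
coupon px [289. 192.] n 894 med [ 0.5177 -0.168   0.019 ] rect [ 509.7 -169.6] [49.6 24.7] longyaw 0.5
weight px [286. 196.] n 321 med [ 0.5078 -0.1673  0.0338] rect [ 508.3 -169.1] [20.9 21.3] longyaw -89.6
knob px [286. 198.] n 146 med [ 0.5082 -0.1693  0.0388] rect [ 508.2 -169.5] [11.6 11.8] longyaw -22.5
pos [ 0.5086 -0.1653  0.203 ] z yaw 0.08 tilt x [-0.004  0.001 -1.   ] w 0.43 q [-0.36  0.02  1.93 -0.    1.19 -0.36]
-> (0.412, 0.2723, 0.25) tool cm [-4.6  43.78 -9.61]
up 1cm in tool [-1.     0.001 -0.004] world x [-0.004 -0.001  1.   ] world y [0.001 1.    0.001]
```

View pics/w13.png

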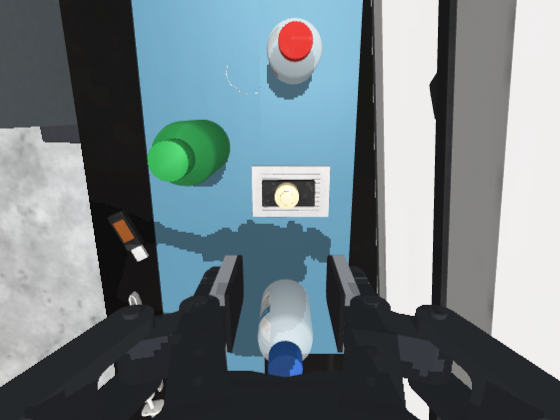

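Stack is in order: weight (287,195) on coupon, coupon on plate. On to the blue vial.

>>> carry_out(offset=[[0, 3.5, -1.92], [0, 3.5, -1.92], [0, 3.5, -1.92], [0, 3.5, -1.92], [0, 3.5, -1.92]], delta_rot=[[0, 0, 0], [0, 0, 0], [0, 0, 0], [0, 0, 0], [0, 0, 0]])

```text
time: 33.72
tool_pos: [0.4115, 0.0102, 0.2033]
tcp_rot: [0.0, 1.574, 0.0]
wrist_force: [0.3, 1.7, -0.0]
width: 0.426
```

>>> carry_out(offset=[[0, 3.75, 0], [0, 3.75, 0], [0, 3.75, 0], [0, 3.75, 0], [0, 3.75, 0]], delta_rot=[[0, 0, 0], [0, 0, 0], [0, 0, 0], [0, 0, 0], [0, 0, 0]])

```text
time: 34.13
tool_pos: [0.412, 0.198, 0.2036]
tcp_rot: [-0.002, 1.573, 0.0]
wrist_force: [0.6, 0.9, -0.1]
width: 0.425
```

>>> carry_out(offset=[[0, 3.75, 0], [0, 3.75, 0], [3, 0, 0], [3, 0, 0], [2, 0, 0]], delta_rot=[[0, 0, 0], [0, 0, 0], [0, 0, 0], [0, 0, 0], [0, 0, 0]])

```text
time: 34.55
tool_pos: [0.4109, 0.2714, 0.1211]
tcp_rot: [-0.005, 1.576, 0.001]
wrist_force: [-0.3, -0.4, -1.4]
width: 0.424
```

>>> carry_out(offset=[[0, 0, 0], [0, 0, 0], [0, 0, 0], [0, 0, 0], [0, 0, 0]], delta_rot=[[0, 0, 0], [0, 0, 0], [0, 0, 0], [0, 0, 0], [0, 0, 0]])

```text
time: 34.97
tool_pos: [0.4147, 0.2721, 0.1269]
tcp_rot: [0.001, 1.568, 0.002]
wrist_force: [0.0, -0.6, 0.2]
width: 0.426
```

```bash
python3 - <<'E'
from h import *
im,d,P=cloud('wrist'); save('w14',im)
k=(abs(P[...,0]-.412)<.03)&(abs(P[...,1]-.272)<.03)
rectof(P,k&(P[...,2]>.044)&(P[...,2]<.062),'bvial')
to((.412,.2723,.02))
E
```

```text
bvial px [281. 224.] n 804 med [0.411  0.2727 0.0524] rect [411.  271.7] [20.2 19.4] longyaw 89.5
pos [0.4146 0.272  0.1268] z yaw 0.05 tilt x [ 0.003  0.002 -1.   ] w 0.428 q [0.53 0.01 2.09 0.   1.03 0.53]
-> (0.412, 0.2723, 0.02) tool cm [ 1.068e+01  1.000e-02 -2.900e-01]
up 1cm in tool [-1.     0.002  0.003] world x [ 0.003 -0.001  1.   ] world y [0.002 1.    0.001]
```

>>> carry_out(offset=[[2, 0, -0.3], [3, 0, 0], [3, 0, 0], [2, 0, 0], [0.7, 0, 0]], delta_rot=[[0, 0, 0], [0, 0, 0], [0, 0, 0], [0, 0, 0], [0, 0, 0]])

```text
time: 35.43
tool_pos: [0.4085, 0.2703, 0.0158]
tcp_rot: [-0.002, 1.574, -0.001]
wrist_force: [-0.9, -1.1, 0.6]
width: 0.428
```

>>> carry_out(offset=[[0, 0, 0], [0, 0, 0], [0, 0, 0], [0, 0, 0], [0, 0, 0]], delta_rot=[[0, 0, 0], [0, 0, 0], [0, 0, 0], [0, 0, 0], [0, 0, 0]], fingers=-1)

```text
time: 35.85
tool_pos: [0.4116, 0.2723, 0.0197]
tcp_rot: [0.0, 1.568, 0.002]
wrist_force: [0.8, 0.4, -0.2]
width: 0.246
```

>>> carry_out(offset=[[0, 0, 0], [0, 0, 0], [0, 0, 0], [0, 0, 0], [0, 0, 0]], delta_rot=[[0, 0, 0], [0, 0, 0], [0, 0, 0], [0, 0, 0], [0, 0, 0]])

```text
time: 36.27
tool_pos: [0.4103, 0.2715, 0.0181]
tcp_rot: [-0.001, 1.571, 0.001]
wrist_force: [-0.7, 0.1, 0.3]
width: 0.242
```

```bash
python3 -c "
from h import *
to((.4265,-.287,.22))"
```

```text
pos [0.4103 0.2715 0.0181] z yaw 0.08 tilt x [-0. -0. -1.] w 0.242 q [0.53 0.16 2.17 0.   0.81 0.53]
-> (0.4265, -0.287, 0.22) tool cm [-20.19 -55.86   1.54]
up 1cm in tool [-1. -0. -0.] world x [-0.    -0.001  1.   ] world y [-0.     1.     0.001]
```

>>> carry_out(offset=[[-4, 0, 0], [-4, 0, 0], [-4, 0, 0], [-4, 0, 0], [-4, 0, 0]], delta_rot=[[0, 0, 0], [0, 0, 0], [0, 0, 0], [0, 0, 0], [0, 0, 0]])

```text
time: 36.68
tool_pos: [0.4099, 0.2713, 0.2199]
tcp_rot: [-0.001, 1.571, 0.001]
wrist_force: [1.4, -0.3, -1.0]
width: 0.248
```

>>> carry_out(offset=[[0, -3.73, 0.1], [0, -3.73, 0.1], [0, -3.73, 0.1], [0, -3.73, 0.1], [0, -3.73, 0.1]], delta_rot=[[0, 0, 0], [0, 0, 0], [0, 0, 0], [0, 0, 0], [0, 0, 0]])

```text
time: 37.1
tool_pos: [0.4152, 0.0836, 0.2183]
tcp_rot: [-0.002, 1.57, 0.002]
wrist_force: [0.9, 0.3, -0.2]
width: 0.244
```

>>> carry_out(offset=[[0, -3.73, 0.1], [0, -3.73, 0.1], [0, -3.73, 0.1], [0, -3.73, 0.1], [0, -3.73, 0.1]], delta_rot=[[0, 0, 0], [0, 0, 0], [0, 0, 0], [0, 0, 0], [0, 0, 0]])

```text
time: 37.52
tool_pos: [0.4204, -0.1032, 0.2182]
tcp_rot: [-0.001, 1.57, 0.001]
wrist_force: [0.8, -0.3, -1.0]
width: 0.243
```

>>> carry_out(offset=[[0, -3.73, 0.1], [0, -3.73, 0.1], [0, -3.73, 0.1], [0, -3.73, 0.1], [0, -3.73, 0.1]], delta_rot=[[0, 0, 0], [0, 0, 0], [0, 0, 0], [0, 0, 0], [0, 0, 0]])

```text
time: 37.93
tool_pos: [0.4256, -0.2898, 0.218]
tcp_rot: [-0.001, 1.571, 0.001]
wrist_force: [1.3, 0.2, -0.1]
width: 0.247
```

>>> carry_out(offset=[[4, 0, 0], [4, 0, 0], [4, 0, 0], [3, 0, 0], [1.5, 0, 0]], delta_rot=[[0, 0, 0], [0, 0, 0], [0, 0, 0], [0, 0, 0], [0, 0, 0]])

```text
time: 38.35
tool_pos: [0.4228, -0.2857, 0.0482]
tcp_rot: [0.003, 1.577, 0.004]
wrist_force: [-0.9, 1.5, -0.8]
width: 0.243
```

>>> carry_out(offset=[[0, 0, 0], [0, 0, 0], [0, 0, 0], [0, 0, 0], [0, 0, 0]], delta_rot=[[0, 0, 0], [0, 0, 0], [0, 0, 0], [0, 0, 0], [0, 0, 0]])

```text
time: 38.77
tool_pos: [0.4276, -0.289, 0.0552]
tcp_rot: [-0.003, 1.568, -0.001]
wrist_force: [-0.1, -0.1, -0.1]
width: 0.247
```

```bash
python3 -c "
from h import *
to((.4265,-.287,.019))"
```

```text
pos [ 0.4276 -0.289   0.0552] z yaw 0.08 tilt x [ 0.003 -0.002 -1.   ] w 0.247 q [-0.64  0.14  2.1   0.    0.89 -0.64]
-> (0.4265, -0.287, 0.019) tool cm [ 3.62  0.2  -0.12]
up 1cm in tool [-1.    -0.002  0.003] world x [ 0.003 -0.001  1.   ] world y [-0.002  1.     0.001]
```

>>> carry_out(offset=[[1.5, 0.2, -0.12], [1, 0, 0], [0.7, 0, 0], [0.3, 0, 0], [0, 0, 0]], delta_rot=[[0, 0, 0], [0, 0, 0], [0, 0, 0], [0, 0, 0], [0, 0, 0]])

```text
time: 39.18
tool_pos: [0.4247, -0.2858, 0.0179]
tcp_rot: [-0.001, 1.572, 0.001]
wrist_force: [0.3, 0.0, -0.2]
width: 0.247
```

>>> carry_out(offset=[[0, 0, 0], [0, 0, 0], [0, 0, 0], [0, 0, 0], [0, 0, 0]], delta_rot=[[0, 0, 0], [0, 0, 0], [0, 0, 0], [0, 0, 0], [0, 0, 0]])

```text
time: 39.6
tool_pos: [0.425, -0.286, 0.0183]
tcp_rot: [-0.001, 1.571, 0.001]
wrist_force: [0.1, -0.3, 0.8]
width: 0.245
```

>>> carry_out(offset=[[0, 0, 0], [0, 0, 0], [0, 0, 0], [0, 0, 0], [0, 0, 0]], delta_rot=[[0, 0, 0], [0, 0, 0], [0, 0, 0], [0, 0, 0], [0, 0, 0]], fingers=-0.15)

```text
time: 40.02
tool_pos: [0.4249, -0.2859, 0.0182]
tcp_rot: [-0.001, 1.571, 0.001]
wrist_force: [0.4, 1.2, 0.1]
width: 0.426
```

>>> carry_out(offset=[[-2, 0, 0], [-4, 0, 0], [-4, 0, 0], [-4, 0, 0], [-4, 0, 0]], delta_rot=[[0, 0, 0], [0, 0, 0], [0, 0, 0], [0, 0, 0], [0, 0, 0]])

```text
time: 40.43
tool_pos: [0.4245, -0.2856, 0.1998]
tcp_rot: [-0.001, 1.571, 0.001]
wrist_force: [0.7, -1.3, -0.4]
width: 0.425
```

>>> carry_out(offset=[[-2, 0, 0], [0, 3.8, 0], [0, 3.8, 0], [0, 3.8, 0], [0, 3.8, 0]], delta_rot=[[0, 0, 0], [0, 0, 0], [0, 0, 0], [0, 0, 0], [0, 0, 0]])

```text
time: 40.85
tool_pos: [0.4244, -0.1327, 0.2184]
tcp_rot: [0.0, 1.57, -0.0]
wrist_force: [0.5, 0.1, -0.4]
width: 0.429
```

>>> carry_out(offset=[[0, 3.8, 0], [0, 3.8, 0], [0, 3.8, 0], [0, 3.8, 0], [0, 3.8, 0]], delta_rot=[[0, 0, 0], [0, 0, 0], [0, 0, 0], [0, 0, 0], [0, 0, 0]])

```text
time: 41.27
tool_pos: [0.424, 0.0578, 0.2184]
tcp_rot: [-0.001, 1.57, 0.001]
wrist_force: [0.1, 0.2, 0.1]
width: 0.426
```

>>> carry_out(offset=[[0, 3.8, 0], [0, 3.8, 0], [0, 3.8, 0], [0, 3.8, 0], [0, 3.8, 0]], delta_rot=[[0, 0, 0], [0, 0, 0], [0, 0, 0], [0, 0, 0], [0, 0, 0]])

```text
time: 41.68
tool_pos: [0.4237, 0.248, 0.2183]
tcp_rot: [-0.001, 1.57, 0.002]
wrist_force: [1.0, -0.4, 0.2]
width: 0.425
```

>>> carry_out(offset=[[0, 3, 2], [0, 3, 2], [0, 3, 2], [0, 3, 2.2], [0, 3.5, 0]], delta_rot=[[0, 0, 0], [0, 0, 0], [0, 0, 0], [0, 0, 0], [0, 0, 0]])

```text
time: 42.1
tool_pos: [0.5092, 0.4022, 0.2177]
tcp_rot: [-0.0, 1.569, -0.0]
wrist_force: [0.1, -0.3, 0.6]
width: 0.426
```

>>> carry_out(offset=[[3, 0, 0], [3, 0, 0], [2, 0, 0], [0, 0, 0], [0, 0, 0]], delta_rot=[[0, 0, 0], [0, 0, 0], [0, 0, 0], [0, 0, 0], [0, 0, 0]])

```text
time: 42.52
tool_pos: [0.5048, 0.4004, 0.1364]
tcp_rot: [-0.003, 1.574, -0.001]
wrist_force: [-0.3, 0.5, 0.0]
width: 0.425
```

>>> carry_out(offset=[[0, 0, 0], [0, 0, 0], [0, 0, 0], [0, 0, 0], [0, 0, 0]], delta_rot=[[0, 0, 0], [0, 0, 0], [0, 0, 0], [0, 0, 0], [0, 0, 0]])

```text
time: 42.93
tool_pos: [0.5066, 0.4015, 0.1395]
tcp_rot: [0.0, 1.569, 0.002]
wrist_force: [-0.7, -0.0, -0.5]
width: 0.423
```

```bash
python3 - <<'E'
from h import *
im,d,P=cloud('wrist'); save('w15',im)
k=(abs(P[...,0]-.508)<.03)&(abs(P[...,1]-.4)<.03)
rectof(P,k&(P[...,2]>.044)&(P[...,2]<.062),'rvial')
to((.508,.3998,.02))
E
```

```text
rvial px [289. 220.] n 721 med [0.5081 0.401  0.0523] rect [508.1 400.2] [19.8 19.5] longyaw 14.7
pos [0.5064 0.4014 0.1392] z yaw 0.07 tilt x [ 0.001  0.001 -1.   ] w 0.427 q [0.63 0.28 1.76 0.   1.1  0.63]
-> (0.508, 0.3998, 0.02) tool cm [11.92 -0.17  0.14]
up 1cm in tool [-1.     0.001  0.001] world x [ 0.001 -0.001  1.   ] world y [0.001 1.    0.001]
```

>>> carry_out(offset=[[3, -0.1, 0.15], [3, 0, 0], [3, 0, 0], [2, 0, 0], [0.9, 0, 0]], delta_rot=[[0, 0, 0], [0, 0, 0], [0, 0, 0], [0, 0, 0], [0, 0, 0]])

```text
time: 43.4
tool_pos: [0.5052, 0.3984, 0.0154]
tcp_rot: [-0.004, 1.576, -0.002]
wrist_force: [-0.5, 0.1, -0.4]
width: 0.426
```

>>> carry_out(offset=[[0, 0, 0], [0, 0, 0], [0, 0, 0], [0, 0, 0], [0, 0, 0]], delta_rot=[[0, 0, 0], [0, 0, 0], [0, 0, 0], [0, 0, 0], [0, 0, 0]], fingers=-1)

```text
time: 43.82
tool_pos: [0.5088, 0.4011, 0.0212]
tcp_rot: [0.0, 1.568, 0.003]
wrist_force: [0.7, -0.5, -0.5]
width: 0.245
```

>>> carry_out(offset=[[0, 0, 0], [0, 0, 0], [0, 0, 0], [0, 0, 0], [0, 0, 0]], delta_rot=[[0, 0, 0], [0, 0, 0], [0, 0, 0], [0, 0, 0], [0, 0, 0]])

```text
time: 44.23
tool_pos: [0.5074, 0.4002, 0.0191]
tcp_rot: [-0.001, 1.571, 0.001]
wrist_force: [0.4, 0.7, -0.3]
width: 0.244
```

```bash
python3 -c "
from h import *
to((.433,-.0478,.22))"
```

```text
pos [0.5074 0.4002 0.0191] z yaw 0.08 tilt x [-0. -0. -1.] w 0.244 q [ 0.63  0.41  1.83 -0.    0.9   0.63]
-> (0.433, -0.0478, 0.22) tool cm [-20.09 -44.79  -7.51]
up 1cm in tool [-1. -0. -0.] world x [-0.    -0.001  1.   ] world y [-0.     1.     0.001]
```

>>> carry_out(offset=[[-4, 0, 0], [-4, 0, 0], [-4, 0, 0], [-4, 0, 0], [-4, 0, 0]], delta_rot=[[0, 0, 0], [0, 0, 0], [0, 0, 0], [0, 0, 0], [0, 0, 0]])

```text
time: 44.65
tool_pos: [0.5071, 0.3999, 0.2208]
tcp_rot: [-0.001, 1.571, 0.001]
wrist_force: [0.6, 0.4, 0.2]
width: 0.245
```

>>> carry_out(offset=[[0, -3.2, -1.9], [0, -3.2, -1.9], [0, -3.2, -1.9], [0, -3.2, -1.8], [0, -3.55, 0]], delta_rot=[[0, 0, 0], [0, 0, 0], [0, 0, 0], [0, 0, 0], [0, 0, 0]])

```text
time: 45.07
tool_pos: [0.4294, 0.2356, 0.2187]
tcp_rot: [-0.003, 1.573, 0.003]
wrist_force: [0.6, -1.7, 0.5]
width: 0.246
```

>>> carry_out(offset=[[0, -3.55, 0], [0, -3.55, 0], [0, -3.55, 0], [0, -3.55, 0], [0, -3.55, 0]], delta_rot=[[0, 0, 0], [0, 0, 0], [0, 0, 0], [0, 0, 0], [0, 0, 0]])

```text
time: 45.48
tool_pos: [0.4325, 0.0576, 0.2193]
tcp_rot: [-0.001, 1.57, 0.001]
wrist_force: [0.9, 0.3, 0.6]
width: 0.247
```

>>> carry_out(offset=[[0, -3.55, 0], [0, -3.55, 0], [0, -3.55, 0], [4, 0, 0], [4, 0, 0]], delta_rot=[[0, 0, 0], [0, 0, 0], [0, 0, 0], [0, 0, 0], [0, 0, 0]])

```text
time: 45.9
tool_pos: [0.4363, -0.0503, 0.1416]
tcp_rot: [0.001, 1.562, -0.004]
wrist_force: [0.2, -0.2, -0.8]
width: 0.243
```

>>> carry_out(offset=[[4, 0, 0], [3, 0, 0], [1.5, 0, 0], [0, 0, 0], [0, 0, 0]], delta_rot=[[0, 0, 0], [0, 0, 0], [0, 0, 0], [0, 0, 0], [0, 0, 0]])

```text
time: 46.32
tool_pos: [0.4322, -0.0473, 0.0535]
tcp_rot: [-0.001, 1.573, 0.001]
wrist_force: [0.3, 0.2, 0.7]
width: 0.244
```

>>> carry_out(offset=[[0, 0, 0], [0, 0, 0], [0, 0, 0], [0, 0, 0], [0, 0, 0]], delta_rot=[[0, 0, 0], [0, 0, 0], [0, 0, 0], [0, 0, 0], [0, 0, 0]])

```text
time: 46.73
tool_pos: [0.4339, -0.0475, 0.0551]
tcp_rot: [-0.001, 1.569, 0.001]
wrist_force: [0.2, -0.5, -0.0]
width: 0.246
```

```bash
python3 -c "
from h import *
to((.433,-.0478,.0195))"
```

```text
pos [ 0.4339 -0.0475  0.0551] z yaw 0.09 tilt x [ 0.002 -0.    -1.   ] w 0.246 q [-0.17 -0.    2.26 -0.    0.88 -0.17]
-> (0.433, -0.0478, 0.0195) tool cm [ 3.56 -0.03 -0.1 ]
up 1cm in tool [-1.    -0.     0.002] world x [ 0.002 -0.001  1.   ] world y [-0.     1.     0.001]
```

Lower, release, lift, then back off to a view of the whole layout.

>>> carry_out(offset=[[1.5, 0, -0.1], [1, 0, 0], [0.7, 0, 0], [0.3, 0, 0], [0, 0, 0]], delta_rot=[[0, 0, 0], [0, 0, 0], [0, 0, 0], [0, 0, 0], [0, 0, 0]])

```text
time: 47.15
tool_pos: [0.4311, -0.0472, 0.0181]
tcp_rot: [-0.001, 1.573, 0.001]
wrist_force: [-0.6, 0.2, -0.4]
width: 0.247
```

>>> carry_out(offset=[[0, 0, 0], [0, 0, 0], [0, 0, 0], [0, 0, 0], [0, 0, 0]], delta_rot=[[0, 0, 0], [0, 0, 0], [0, 0, 0], [0, 0, 0], [0, 0, 0]])

```text
time: 47.57
tool_pos: [0.4324, -0.0474, 0.0195]
tcp_rot: [-0.001, 1.57, 0.001]
wrist_force: [-1.2, -0.5, 0.6]
width: 0.242
```

>>> carry_out(offset=[[0, 0, 0], [0, 0, 0], [0, 0, 0], [0, 0, 0], [0, 0, 0]], delta_rot=[[0, 0, 0], [0, 0, 0], [0, 0, 0], [0, 0, 0], [0, 0, 0]], fingers=-0.15)

```text
time: 47.98
tool_pos: [0.4321, -0.0474, 0.0191]
tcp_rot: [-0.001, 1.571, 0.001]
wrist_force: [0.1, -0.6, 0.5]
width: 0.426
```

>>> carry_out(offset=[[-2, 0, 0], [-4, 0, 0], [-4, 0, 0], [-4, 0, 0], [-4, 0, 0]], delta_rot=[[0, 0, 0], [0, 0, 0], [0, 0, 0], [0, 0, 0], [0, 0, 0]])

```text
time: 48.4
tool_pos: [0.4315, -0.0473, 0.2008]
tcp_rot: [-0.001, 1.571, 0.001]
wrist_force: [1.6, 0.4, -0.6]
width: 0.425
```

>>> carry_out(offset=[[-4, -4, 0], [-4, -4, 0], [-4, -4, 0], [0, -4, 0], [0, -4, 0]], delta_rot=[[0, 0, 0], [0, 0, 0], [0, 0, 0], [0, 0, 0], [0, 0, 0]])

```text
time: 48.82
tool_pos: [0.4336, -0.2178, 0.291]
tcp_rot: [-0.005, 1.565, -0.0]
wrist_force: [1.2, 1.1, -0.1]
width: 0.42
```

>>> carry_out(offset=[[0, -4, 0], [0, -4, 0], [0, 0, 0], [0, 0, 0], [0, 0, 0]], delta_rot=[[0, 0, 0], [0, 0, 0], [0, 0, 0], [0, 0, 0], [0, 0, 0]])

```text
time: 49.23
tool_pos: [0.4321, -0.2954, 0.287]
tcp_rot: [0.001, 1.572, 0.001]
wrist_force: [0.7, 0.2, -0.6]
width: 0.424
```

```bash
python3 - <<'E'
from h import *
im,d,P=cloud('wrist'); save('w16',im); to((.45,-.3,.3))
def near(n,x,y,r,a,b):
    k=(abs(P[...,0]-x)<r)&(abs(P[...,1]-y)<r)&(P[...,2]>a)&(P[...,2]<b)
    if k.sum()>20: rectof(P,k,n)
    else: print(n,'not seen',k.sum())
near('plate',.512,-.17,.06,.0065,.013);near('coupon',.512,-.17,.06,.015,.0225);near('knob',.512,-.17,.04,.0365,.05)
near('bvial',.4265,-.287,.03,.044,.06);near('rvial',.433,-.048,.03,.044,.06)
near('blue',.5065,-.289,.03,.105,.125);near('red',.513,-.05,.03,.085,.105);near('amber',.4115,-.405,.03,.06,.09)
im,d,P=cloud('top'); near('wvial',.514,.296,.03,.044,.065);near('pale',.6,.392,.05,.009,.03); near('rvialtop',.435,-.046,.03,.044,.065);near('bvialtop',.43,-.286,.03,.044,.065)
E
```

```text
pos [ 0.4323 -0.2949  0.2871] z yaw 0.09 tilt x [-0.001  0.001 -1.   ] w 0.426 q [-0.65 -0.06  1.85  0.    1.35 -0.65]
-> (0.45, -0.3, 0.3) tool cm [-1.29 -0.51  1.77]
up 1cm in tool [-1.     0.001 -0.001] world x [-0.001 -0.002  1.   ] world y [0.001 1.    0.002]
plate px [359.  60.] n 2197 med [ 0.5119 -0.1713  0.01  ] rect [ 512.1 -170.1] [75.6 50.4] longyaw 0.0
coupon px [358.  60.] n 775 med [ 0.5089 -0.1724  0.019 ] rect [ 509.8 -170.2] [50.2 25.2] longyaw 0.2
knob px [361.  55.] n 122 med [ 0.5079 -0.1696  0.0389] rect [ 508.  -169.7] [11.3 11.4] longyaw -46.0
bvial px [278. 169.] n 288 med [ 0.4233 -0.2842  0.0524] rect [ 423.4 -285.1] [19.3 19.6] longyaw -67.5
rvial not seen 0
blue px [368. 185.] n 745 med [ 0.5064 -0.2893  0.1119] rect [ 506.7 -289.9] [26.9 27.3] longyaw -84.1
red not seen 0
amber px [268. 281.] n 260 med [ 0.4118 -0.4059  0.0717] rect [ 411.3 -408.2] [17.2 17.8] longyaw -87.9
wvial px [179. 205.] n 40 med [0.5143 0.2963 0.0532] rect [514.9 296.2] [18.3 18.7] longyaw -43.1
pale px [150. 178.] n 171 med [0.602  0.3922 0.0154] rect [601.8 392.4] [56.9 28.5] longyaw 7.5
rvialtop px [295. 228.] n 36 med [ 0.4357 -0.0448  0.0538] rect [434.5 -44.7] [17.9 14.8] longyaw 88.1
bvialtop px [376. 229.] n 39 med [ 0.4261 -0.2836  0.0536] rect [ 425.8 -284.2] [18.5 17.7] longyaw 88.3
```

View pics/w16.png

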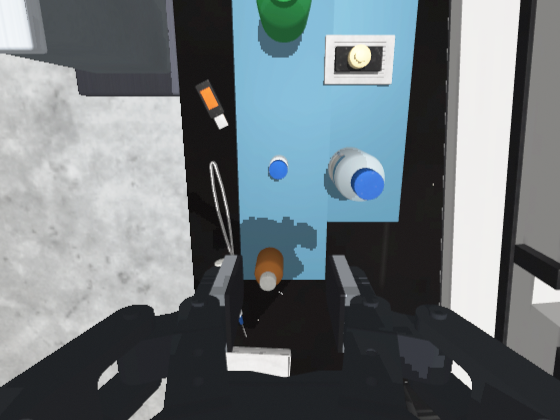

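```bash
python3 -c "
from workcell import *
print(finish_job())"
```

```text
the job is handed in; nothing more can be done
None
```

I built the layout and handed the job in at about 49 s of the 131 s allowed; the hand-in gave no verdict. My last checks found everything they covered within tolerance.

| Check | Measured | Allowed |
|---|---|---|
| Plate, off the bottles' line | about 2 mm | 15 mm |
| Plate, distance to each bottle | about 120 mm | 105–135 mm |
| Coupon, off the plate centre | about 2 mm, turned 0.2° | 10 mm, 0.2 rad |
| Weight, off the coupon centre | about 2 mm | 10 mm |
| Blue vial, in front of its bottle | 83 mm, 2 mm sideways | 65–95 mm, 15 mm |
| Red vial, in front of its bottle | about 81 mm, a few mm sideways | 65–95 mm, 15 mm |

- **Left in place:** the blue-capped bottle, brown bottle, white vial and pale coupon measured unmoved to about 1 mm. The green look-alike was not touched.
- **Coupon grasp:** the first try slipped over the coupon's top edge and nudged it about 3 mm. I opened, went lower, and the second grip held.
- **Weight placement:** it was pressed on the coupon with about 14 N before I eased off and released it.
- **Weaker checks:** the last wrist view did not reach the red vial or red bottle. The red vial was checked only by the top camera, which reads about 3 mm differently from the wrist camera, and by the pose at release. The red bottle was not remeasured after the red vial was set down in front of it.

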